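Lay weighted dip bars in the sloping rack, heavy end low

ROBOT

A 6-joint arm with a two-finger parallel gripper is mounted at the origin on a cart in front of the work surface, level with it; the furniture and walls round the work are solid. World frame = base frame: x ahead of the robot, y to its left, z up, the work surface at z = 0. Lengths are in m, angles in rad, forces in N, time in s.
With the tool pointing down it reaches from about 0.275 to 0.875 m from the base axis. Payload 12.5 kg.
Tool frame: the origin (TCP) lies midway between the tips of the shut fingers; the grasp point (between the pads) lies 19 mm behind it; z points along the fingers, y is the direction in which the jaws open and shut (so a half turn about z gives the same grasp; the last joint's range is limited). The gripper opens to 85 mm and grips with 20 to 120 N. Pads are 22 mm wide; open, the fingers measure 114 mm over their backs; the gripper's body (76 mm by 85 mm) begins 54 mm behind the grasp point. The pads swing forward as they close: fully open they stand 13 mm farther back than shut.
Start: joints at [1.18, 0.351, 1.652, -0, 1.139, -0.085], TCP at [0.166, 0.524, 0.206] pointing down, gripper open.
Joint ranges: [-2.75, 2.75], [-0.79, 2.1], [0.01, 2.65], [-1.57, 4.71], [0.07, 3.14], [-2.87, 2.87]. Speed limits (rad/s): [2.22, 2.22, 2.79, 3.14, 3.14, 3.14].

INTERFACE

Orientations are given as a rotation vector (axis times angle).
In Python, from cell import robot, cams, search_frame, masks_of, pinpoint gives the robot as it stands.
- The arm moves only by the shell command python3 -m inch 'ROWS'. ROWS is JSON, a list of rows, each an object with "xyz": the shift along the tool's x, y, z in units of 120 mm (1.0 is 120 mm), a list of three; "turn": the turn, a rotation vector about the tool's x, y, z in units of 180 degrees (1.0 is 180 degrees), a list of three; "claw": the closure in counts, from 0 (fully open) to 255 (shut). In form: [{"xyz": [dx, dy, dz], "turn": [ax, ay, az], "claw": claw}, ...]. A call has 1 to 8 rows; each row is the pose to reach, as a shift and turn from the pose measured when the call began, along the tool's axes at that moment, turning the shorter way round; what a row does not reach only later rows make up. A row lasts 1/10 s, in which the tool goes at most 50 mm and 8.59 degrees, less where a joint would pass 70% of its speed; a pose out of reach is approached as far as the arm can. A call with a number of a shift or a turn outside -1 to 1 is refused whole. A call with a gripper value outside its range is refused whole. The fingers move at their own pace and stop on an object; the grip force is fixed at half the most. Time passes only in rows, so rows that repeat a pose let the fingers close. It gives the time, the measured TCP pose, the force and the opening at its end, in the units of the state.
- robot.state(): the state, without advancing time (a new reading comes with each control period).
- cams.capture(name): name is "side" or "top"; returns (picture, depth): 420x560x3 uint8, blue, green, red; 420x560 float32, m along the optical axis (not along the pixel's ray), 0 where there is no reading.
- cams.camera_model(name): a dict with "camera_matrix" (3x3 intrinsics, pixels), "k1" (the pictures are not rectified: a ray, as slopes to the right and down, at radius r is drawn at 1 + k1 r^2 times it, then the intrinsics apply), "position" and "rotation" of the camera in the world. Camera axes: x right, y up, looking along -z (the intrinsics and any distortion apply to the point x, -y, -z); pixel columns grow to the right and rows downward; lengths in m; the calibration is good to about 2 mm. A picture is of the moment at which its call begins. camera_model takes no time and is no camera call.
- robot.sign_off(): hands the job in, once; it reports no verdict.
Trained networks look in the newest picture that a camera, given by its name, has taken for a name from the list of things; names that differ only in an ending like _2 or _b are one class to them, and where a whole thing is asked for, a point or a joint stands for the part that bears it (a point fixed in the world has none). Each returns a list of dicts, best first, with "p" (0 to 1); they miss things now and then, are a little off and sometimes report something else, mostly with a low value. They report only what shows in the picture. A call takes as long as a camera call. They do not tell look-alikes from the thing itself.
- search_frame(camera, name): "bbox" ([left, top, right, bottom] in pixels, round what is visible of it).
- masks_of(camera, name): "pixels" (420x560 bool, what is visible of it) and "bbox" ([left, top, right, bottom] in pixels, round what is visible of it).
- pinpoint(camera, name): "xy" ([column, row] in pixels: a listed point, or the origin of a listed thing).
The state is a dict: "time": time; "joint_positions": joint angles; "dq": joint speeds; "tau": joint torques, N m; "eef_pos": TCP position; "tcp_rot": TCP orientation; "contact_force": force on the tool from outside, world axes, zero at the start; "ft_torque": the same for the moment, N m; "grip_width": opening from 0.0 (shut) to 1.0 (fully open).
Only numpy, scipy, OpenCV 4.12 (cv2) and the standard library are available. Lean on these libraries where they do the work, as an engineer would, in place of code of your own. Each camera call takes 0.05 s, during which the arm holds its last target. There are 200 camera calls.

TASK

Each of the two look-alike square dip bars has a weight hidden in one end: feel which end is heavy by lifting the bar, then lay the two bars in the two lanes of the sloping rack, one in each, heavy end at the low end. Each must lie right down on both rails between the cheeks with its low end against the foot stop, and be let go; do not push or knock over the vials, flask and bottle standing around.

Things in the scene. Friction and masses are not known exactly. Their poses are not given: they have to be found in the camera images.
- bar_a_center (a point): square aluminium bar, equal grey caps at both ends, 28 x 28 x 150 mm, about 0.5 kg, loose on the worktop. Point: its centre (14 mm up); x runs along the bar, z up. A hidden slug puts the centre of mass 33 mm from the middle, towards +x or towards -x (the bars may differ): only lifting tells. Held at the middle, the heavy end pulls down with 0.16 N m. Carry it gripped across its width near the middle
- bar_b_center (a point): square aluminium bar, equal grey caps at both ends, 28 x 28 x 150 mm, about 0.5 kg, loose on the worktop. Point: its centre (14 mm up); x runs along the bar, z up. A hidden slug puts the centre of mass 33 mm from the middle, towards +x or towards -x (the bars may differ): only lifting tells. Held at the middle, the heavy end pulls down with 0.16 N m. Carry it gripped across its width near the middle
- seat_left (a point): centre of a bar correctly laid in the left lane of the fixed sloping rack, 95 mm above the worktop; x points up the 30 degree slope (low end faces the robot), y across to the left, z square off the deck. Tops of the two rails (16 mm wide): z = -14, x = -48 and +48 mm. Face of the foot stop: x = -75 mm, up to z = -2 mm. The lanes are 80 mm apart
- seat_right (a point): centre of a bar correctly laid in the right lane of the fixed sloping rack, 95 mm above the worktop; x points up the 30 degree slope (low end faces the robot), y across to the left, z square off the deck. Tops of the two rails (16 mm wide): z = -14, x = -48 and +48 mm. Face of the foot stop: x = -75 mm, up to z = -2 mm. The lanes are 80 mm apart
- amber_vial_center (a point): small amber glass vial with a black cap, 23 mm across, 51 mm tall, standing beside one of the bars; point at its centre, 26 mm above the worktop
- white_vial_center (a point): small clear glass vial with a white cap, 23 mm across, 46 mm tall, standing beside the other bar; point at its centre, 23 mm above the worktop
- flask_center (a point): conical glass flask, 65 mm across the foot, 101 mm tall; point at its axis half-way up, 50 mm above the worktop
- cap_bottle_center (a point): laboratory bottle with ported cap, 70 mm across, 168 mm tall, standing beside the upper end of the rack; point at its axis half-way up, 84 mm above the worktop
- rack: sloping rack on a steel base plate 190 x 180 mm; origin under its middle, x to its high end, z up. Two lanes side by side; in each a bar rests on two white cross rails between cheeks 32 mm apart, flared to about 40 mm above the bar's centre line, topping out 12 mm above it. Between the rails the deck is 16 mm below the bar, so fingers have room at its middle
- high_rail: the two lanes' white cross rail at the high end of the rack, 170 mm long; same origin and axes as the deck (midway between the two seat points). Under a bar laid heavy end low it carries about 0.5 N, laid the wrong way round about 3 N
- bar_a: the same bar as bar_a_center; origin at the centre of its underside, same axes
- bar_b: the same bar as bar_b_center; origin at the centre of its underside, same axes
Not all that is in view belongs to the job. What is shaped like the bar_a but green or turquoise is not meant.

How it is judged:
By the outcome, as a careful person would: the job done as asked, in the order asked, and still so for the second after the job is handed in, with the robot touching nothing.
It also fails if it takes over 72 s, if anything falls off the work surface, if the arm or the gripper's body presses on something with over 40 N, if the wrist force passes 120 N, or if a joint passes its speed limit or range.

## Working session

There is one attempt and no reset: what is moved stays moved. The work goes in short steps, Python scripts to look and compute and a shell command to move; the robot and the scene stay as the last step left them, time stands still between calls to the robot, and variables do not carry over. Pictures are saved under pics/ and viewed, about 8 in all and at most 12, crops included, and the job is handed in when it is done.

```bash
ls; mkdir -p pics; python3 - <<'E'
from cell import robot,cams,search_frame,masks_of,pinpoint
import cv2,numpy as np
print(robot.state())
for c in ("side","top"):
    im,d=cams.capture(c); cv2.imwrite(f"pics/{c}0.png",im); np.save(f"pics/{c}0.npy",d)
    m=cams.camera_model(c); print(c,m)
    for n in ["bar_a_center","bar_b_center","seat_left","seat_right","amber_vial_center","white_vial_center","flask_center","cap_bottle_center","rack"]:
        print(n,[(np.round(r["xy"],1).tolist(),round(r["p"],2)) for r in pinpoint(c,n)])
E
```

```text
pics
{'time': 0.0, 'joint_positions': array([ 1.18040079e+00,  3.51237723e-01,  1.65243513e+00,  2.60096483e-05,
        1.13910412e+00, -8.45944761e-02]), 'dq': array([ 4.02418591e-04, -1.25984511e-03,  2.60215429e-06, -1.50965324e-04,
       -6.09741512e-04, -1.78759614e-04]), 'tau': array([-3.15202976e-05, -5.06085920e+01, -2.91412371e+01, -1.02596568e-04,
        4.35363996e-03, -4.74253136e-05]), 'eef_pos': array([0.16540759, 0.52415384, 0.20535343]), 'tcp_rot': array([-4.78452612e-01, -3.10463998e+00,  1.79920351e-03]), 'contact_force': array([ 1.06023992, -0.28800299, -0.53658691]), 'ft_torque': array([-0.00673555, -0.0662773 , -0.01139054]), 'grip_width': 1.0029237395956931}
side {'camera_matrix': array([[457.29901458,   0.        , 284.04327426],
       [  0.        , 457.29901458, 208.6217143 ],
       [  0.        ,   0.        ,   1.        ]]), 'k1': -0.033709065713333514, 'position': array([ 0.45981222, -1.04118012,  0.55013675]), 'rotation': array([ 1.13572039, -0.09579504, -0.13118449])}
bar_a_center [([275.6, 302.8], 0.98), ([364.6, 227.6], 0.6), ([336.1, 240.0], 0.5
[... 397 characters left out ...]
rix': array([[487.34561732,   0.        , 278.29296573],
       [  0.        , 487.34561732, 207.4947975 ],
       [  0.        ,   0.        ,   1.        ]]), 'k1': -0.16800837840642005, 'position': array([ 0.4694436 , -0.05489011,  1.21726692]), 'rotation': array([ 0.09265073, -0.12718771, -1.59184971])}
bar_a_center [([247.8, 128.3], 0.96), ([233.0, 213.5], 0.75), ([371.6, 235.2], 0.61)]
bar_b_center [([277.9, 275.2], 0.88)]
seat_left [([113.7, 217.9], 0.62)]
seat_right [([144.6, 210.2], 0.86)]
amber_vial_center [([382.8, 210.0], 0.42)]
white_vial_center [([285.3, 246.8], 0.64)]
flask_center [([308.0, 172.7], 0.66)]
cap_bottle_center [([187.6, 159.9], 0.64)]
rack [([140.3, 213.2], 0.68)]
```

```bash
python3 - <<'E'
import cv2
for c in("side","top"):
    im=cv2.imread(f"pics/{c}0.png"); cv2.imwrite(f"pics/{c}0b.png",cv2.resize(im,(800,600),interpolation=cv2.INTER_CUBIC))
E
```

```text
(no output)
```

View pics/top0b.png

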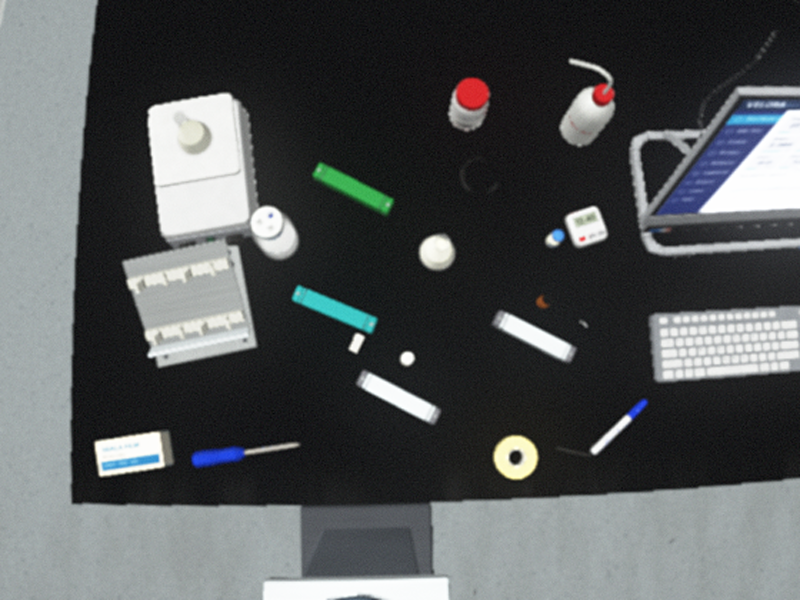

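View pics/side0b.png

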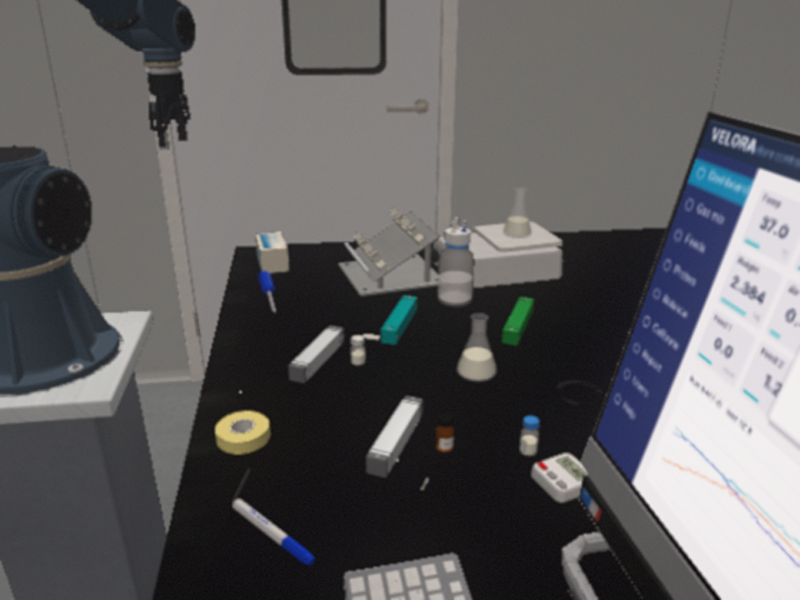

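The top picture shows two silver bars at about (374,235) and (279,277) in 560-px coordinates. The white vial is at (285,251) beside the latter and the amber vial at (380,210) beside the former. The rack is at (133,210), with its foot stop on the near side and the bottle at (190,162). The green bar (247,132) and turquoise bar (234,216) are decoys. Next I'll localise from depth and masks in both views.

```bash
cat > h.py <<'E'
from cell import robot,cams,search_frame,masks_of,pinpoint
import cv2,numpy as np
from scipy.spatial.transform import Rotation as R
def cam(c):
    m=cams.camera_model(c); K=m["camera_matrix"]; k=m["k1"]
    return K,np.array([k,0,0,0,0.]),np.array(m["position"]),R.from_rotvec(m["rotation"]).as_matrix()
def ray(c,px):
    K,D,p,M=cam(c); u=cv2.undistortPoints(np.float64(px).reshape(-1,1,2),K,D)[:,0]
    return p,np.c_[u[:,0],-u[:,1],-np.ones(len(u))]@M.T
def cloud(c,d,mask=None):
    ok=d>0
    if mask is not None: ok&=mask
    r,cc=np.nonzero(ok); p,v=ray(c,np.c_[cc,r]); return p+v*d[r,cc][:,None],np.c_[cc,r]
def proj(c,X):
    K,D,p,M=cam(c); q=(np.atleast_2d(X)-p)@M; q=q*[1,-1,-1]
    return cv2.projectPoints(q,np.zeros(3),np.zeros(3),K,D)[0][:,0]
def tri(pa,pb):
    A=[];b=[]
    for c,px in(("side",pa),("top",pb)):
        p,v=ray(c,[px]);v=v[0]/np.linalg.norm(v[0]);P=np.eye(3)-np.outer(v,v);A.append(P);b.append(P@p)
    return np.linalg.lstsq(np.vstack(A),np.hstack(b),rcond=None)[0]
E
python3 - <<'E'
from h import *
for n,a,b in [("bar far",(275.6,302.8),(371.6,235.2)),("bar near",(224.7,250.3),(277.9,275.2)),("seatL",(266.6,158.8),(113.7,217.9)),("seatR",(276.2,168.8),(144.6,210.2)),("amber",(310.7,300.4),(382.8,210)),("white",(247.1,245.7),(285.3,246.8)),("flask",(336.6,240.4),(308,172.7)),("bottle",(319.6,183.7),(187.6,159.9)),("rack",(269,188.8),(140.3,213.2))]:
    X=tri(a,b); print(n,X.round(4),"res px",(proj("side",X)[0]-a).round(1),(proj("top",X)[0]-b).round(1))
for c in("top","side"):
    im,d=cams.capture(c)
    for n in("bar_a","rack"):
        for r in masks_of(c,n):
            P,_=cloud(c,d,r["pixels"]); col=im[r["pixels"]].mean(0).round()
            if len(P)<20: continue
            print(c,n,round(r["p"],2),r["bbox"],len(P),"med",np.median(P,0).round(3),col)
            if n=="bar_a":
                t=P[abs(P[:,2]-.028)<.006]; 
                if len(t)>30:
                    (cx,cy),(w,h),a=cv2.minAreaRect(np.float32(t[:,:2]*1000)); bx=cv2.boxPoints(((cx,cy),(w,h),a))
                    e=max([bx[1]-bx[0],bx[2]-bx[1]],key=np.linalg.norm); print("  rect",round(cx,1),round(cy,1),round(w,1),round(h,1),"axis deg",np.degrees(np.arctan2(e[1],e[0])).round(1),"z",np.median(t[:,2]).round(4))
    P,_=cloud(c,d); t=P[(abs(P[:,2])<.02)&(P[:,0]>.25)&(P[:,0]<.7)&(abs(P[:,1])<.3)]; print("table z",np.median(t[:,2]),t[:,2].std())
E
```

```text
bar far [ 0.5619 -0.3157  0.01  ] res px [ 0.7 -0.1] [-0.   0.5]
bar near [ 0.4703 -0.0785 -0.0005] res px [ 0.1 -0. ] [0.  0.1]
seatL [0.6142 0.3056 0.0952] res px [-1.1  0.1] [ 0.1 -1.5]
seatR [0.6332 0.2334 0.087 ] res px [-1.5  0.2] [ 0.2 -2. ]
amber [ 0.6239 -0.3433  0.0291] res px [-0.1  0. ] [ 0. -0.]
white [ 0.5311 -0.0978  0.0192] res px [ 3.5 -0.4] [-0.   3.4]
flask [ 0.7198 -0.158   0.0506] res px [-1.   0.2] [ 0.1 -1. ]
bottle [0.7494 0.134  0.0733] res px [ 0.4 -0.1] [-0.1  0.5]
rack [0.6257 0.2641 0.012 ] res px [ 1.9 -0.2] [-0.1  2.4]
top bar_a 0.89 [216.4, 115.4, 273.8, 151.7] 759 med [ 0.831 -0.011  0.028] [ 76. 154.  56.]
  rect 833.3 -8.5 150.1 29.5 axis deg 61.8 z 0.0281
top bar_a 0.79 [250.1, 260.5, 311.2, 299.0] 720 med [ 0.464 -0.08   0.028] [232. 231. 227.]
  rect 463.7 -80.4 149.8 27.8 axis deg 61.1 z 0.028
top bar_a 0.76 [347.9, 214.3, 404.8, 252.2] 770 med [ 0.561 -0.318  0.028] [217. 217. 213.]
  rect 561.8 -318.6 147.4 28.7 axis deg 62.0 z 0.028
top bar_a 0.75 [205.0, 199.4, 263.4, 231.2] 709 med [0.618 0.029 0.028] [186. 188.  61.]
  rect 618.0 27.1 150.
[... 197 characters left out ...]
8.7, 296.7, 336.9] 1070 med [ 0.557 -0.342  0.025] [144. 145. 147.]
  rect 563.3 -322.5 150.9 28.3 axis deg 61.8 z 0.0258
side bar_a 0.76 [204.5, 227.0, 241.4, 270.0] 792 med [ 0.464 -0.098  0.022] [118. 119. 120.]
  rect 465.3 -83.6 151.0 29.0 axis deg 61.7 z 0.0256
side bar_a 0.69 [266.6, 202.9, 294.1, 243.9] 467 med [ 0.612 -0.001  0.024] [105. 108.  19.]
  rect 618.2 22.3 151.6 27.9 axis deg 66.3 z 0.0256
side bar_a 0.63 [354.8, 209.2, 373.2, 240.4] 441 med [ 0.822 -0.036  0.025] [ 49. 104.  34.]
  rect 832.6 -11.3 153.2 27.7 axis deg 60.3 z 0.0261
side rack 0.81 [238.5, 142.6, 307.2, 206.1] 2729 med [0.643 0.242 0.049] [119. 124. 127.]
table z -0.002432999726667273 0.0043862156944467065
```

```bash
python3 - <<'E'
from h import *
from scipy.optimize import least_squares
rng=np.random.default_rng(0); Cl={}
for c in("top","side"):
    D=np.mean([np.where(d>0,d,np.nan) for d in [cams.capture(c)[1] for _ in range(3)]],0); D=np.nan_to_num(D)
    im,_=cams.capture(c); P,px=cloud(c,D); col=im[px[:,1],px[:,0]]
    s=(P[:,0]>.5)&(P[:,0]<.76)&(P[:,1]>.14)&(P[:,1]<.38)&(P[:,2]>.003)&(P[:,2]<.2); P=P[s];col=col[s];Cl[c]=(P,col)
    Q=P[P[:,2]>.02]; best=None
    for _ in range(3000):
        a=Q[rng.choice(len(Q),3,False)]; n=np.cross(a[1]-a[0],a[2]-a[0]); L=np.linalg.norm(n)
        if L<1e-5: continue
        n/=L; n*=np.sign(n[2])
        if not .75<n[2]<.95: continue
        i=abs((Q-a[0])@n)<.002
        if best is None or i.sum()>best.sum(): best=i
    q=Q[best]; m=q.mean(0); n=np.linalg.svd(q-m)[2][2]; n*=np.sign(n[2])
    print(c,len(P),"deck inl",best.sum(),"n",n.round(4),"slope",np.degrees(np.arccos(n[2])).round(2),"yaw",np.degrees(np.arctan2(-n[1],-n[0])).round(2),"mean",m.round(4))
    b=P[(P[:,2]<.012)]; print(" base rect",cv2.minAreaRect(np.float32(b[:,:2]*1000)),np.median(b[:,2]))
    np.savez(f"pics/rack_{c}.npz",P=P,col=col,n=n,m=m)
E
```

```text
top 6757 deck inl 2938 n [-0.491  -0.0955  0.8659] slope 30.01 yaw 11.01 mean [0.6461 0.2716 0.0747]
 base rect ((629.7276611328125, 258.59454345703125), (234.35220336914062, 255.1308135986328), 88.63933563232422) 0.006477399937820705
side 2624 deck inl 1011 n [-0.4922 -0.0934  0.8655] slope 30.06 yaw 10.74 mean [0.6438 0.2603 0.0693]
 base rect ((640.3321533203125, 267.8253479003906), (199.96434020996094, 178.9617462158203), 10.354854583740234) 0.004093006900406038
```

```bash
python3 - <<'E'
from h import *
yaw=np.radians(10.9)
Rm=R.from_euler("ZY",[yaw,-np.radians(30)]).as_matrix()  # x up slope
print(Rm.round(3))
c0=np.array([.63,.265,.095])
T=[]
for c in("top","side"):
    z=np.load(f"pics/rack_{c}.npz"); q=(z["P"]-c0)@Rm*1000; col=z["col"]
    W=np.zeros((220,200,3),np.uint8); H=np.full((220,200),-40.)
    for (x,y,zz),k in zip(q,col):
        r,cc=int(round(110-x)),int(round(100-y))
        if 0<=r<220 and 0<=cc<200 and zz>H[r,cc]: H[r,cc]=zz; W[r,cc]=k
    Hm=cv2.dilate(H.astype(np.float32),np.ones((2,2))); Wm=cv2.dilate(W,np.ones((2,2)))
    g=cv2.applyColorMap(np.uint8(np.clip((Hm+40)*4,0,255)),cv2.COLORMAP_JET)
    T.append(np.hstack([Wm,g]))
    hist,e=np.histogram(q[:,2],bins=np.arange(-40,20,2)); print(c,list(zip(e[:-1].astype(int),hist)))
o=cv2.resize(np.hstack(T),(800,440),interpolation=cv2.INTER_NEAREST); cv2.imwrite("pics/rackmap.png",o)
E
```

```text
[[ 0.85  -0.189 -0.491]
 [ 0.164  0.982 -0.095]
 [ 0.5    0.     0.866]]
top [(np.int64(-40), np.int64(132)), (np.int64(-38), np.int64(100)), (np.int64(-36), np.int64(110)), (np.int64(-34), np.int64(101)), (np.int64(-32), np.int64(45)), (np.int64(-30), np.int64(232)), (np.int64(-28), np.int64(1609)), (np.int64(-26), np.int64(1331)), (np.int64(-24), np.int64(195)), (np.int64(-22), np.int64(60)), (np.int64(-20), np.int64(62)), (np.int64(-18), np.int64(52)), (np.int64(-16), np.int64(66)), (np.int64(-14), np.int64(117)), (np.int64(-12), np.int64(369)), (np.int64(-10), np.int64(304)), (np.int64(-8), np.int64(69)), (np.int64(-6), np.int64(38)), (np.int64(-4), np.int64(41)), (np.int64(-2), np.int64(50)), (np.int64(0), np.int64(107)), (np.int64(2), np.int64(87)), (np.int64(4), np.int64(41)), (np.int64(6), np.int64(23)), (np.int64(8), np.int64(27)), (np.int64(10), np.int64(24)), (np.int64(12), np.int64(38)), (np.int64(14), np.int64(63)), (np.int64(16), np.int64(38))]
side [(np.int64(-40), np.int64(35)), (np.int64(-38), np.int64(29)), (np.int64(-36), np.int64(23)), (np.int64(-34), np.int64(5)), (np.int64(-32), np.int64(55)), (np.int64(-30), np.int64(748)), (np.int64(-28), np.int64(236)), (np.int64(-26), np.int64(13)), (np.int64(-24), np.int64(12)), (np.int64(-22), np.int64(18)), (np.int64(-20), np.int64(15)), (np.int64(-18), np.int64(11)), (np.int64(-16), np.int64(17)), (np.int64(-14), np.int64(50)), (np.int64(-12), np.int64(28)), (np.int64(-10), np.int64(16)), (np.int64(-8), np.int64(15)), (np.int64(-6), np.int64(16)), (np.int64(-4), np.int64(31)), (np.int64(-2), np.int64(61)), (np.int64(0), np.int64(30)), (np.int64(2), np.int64(25)), (np.int64(4), np.int64(30)), (np.int64(6), np.int64(25)), (np.int64(8), np.int64(21)), (np.int64(10), np.int64(32)), (np.int64(12), np.int64(32)), (np.int64(14), np.int64(7)), (np.int64(16), np.int64(0))]
```

View pics/rackmap.png

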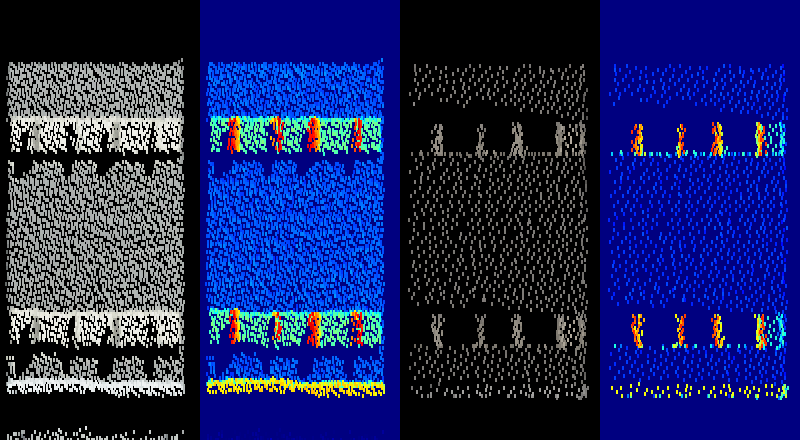

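```bash
cat >> h.py <<'E'
def Rdown(psi): 
    c,s=np.cos(np.radians(psi)),np.sin(np.radians(psi)); return np.c_[[c,s,0],[s,-c,0],[0,0,-1.]]
def need(pos,Rt):
    s=robot.state(); Rc=R.from_rotvec(s["tcp_rot"]).as_matrix()
    print("xyz",(Rc.T@(np.array(pos)-s["eef_pos"])/.12).round(3),"turn",(R.from_matrix(Rc.T@Rt).as_rotvec()/np.pi).round(3))
def st():
    s=robot.state(); Rc=R.from_rotvec(s["tcp_rot"]).as_matrix()
    print("t",round(s["time"],2),"pos",s["eef_pos"].round(4),"psi",np.degrees(np.arctan2(Rc[1,0],Rc[0,0])).round(1),"z",Rc[:,2].round(3),"q",s["joint_positions"].round(2),"F",s["contact_force"].round(2),"M",s["ft_torque"].round(3),"w",s["grip_width"].round(3))
E
r='{"xyz":[-0.78,-0.81,0],"turn":[0,0,0],"claw":112}'
for i in 1 2 3 4 5; do python3 -m inch '[{"xyz":[-0.78,-0.81,0],"turn":[0,0,0],"claw":112},{"xyz":[-0.78,-0.81,0],"turn":[0,0,0],"claw":112},{"xyz":[-0.78,-0.81,0],"turn":[0,0,0],"claw":112},{"xyz":[-0.78,-0.81,0],"turn":[0,0,0],"claw":112}]'; done
python3 -c "
from h import *
st(); need([.4642,-.0815,.1],Rdown(61.5))"
```

```text
time: 2.1
eef_pos: [0.2266, 0.4009, 0.2061]
tcp_rot: [0.483, 3.104, -0.001]
contact_force: [0.3, 0.7, 0.5]
grip_width: 0.562
time: 2.5
eef_pos: [0.2876, 0.2776, 0.2064]
tcp_rot: [0.488, 3.103, -0.001]
contact_force: [-0.5, -0.2, 0.3]
grip_width: 0.562
time: 2.9
eef_pos: [0.3485, 0.1545, 0.2068]
tcp_rot: [0.494, 3.101, -0.001]
contact_force: [-0.3, -0.1, 0.4]
grip_width: 0.565
time: 3.3
eef_pos: [0.4091, 0.0313, 0.2071]
tcp_rot: [0.498, 3.099, -0.001]
contact_force: [-0.5, 0.1, 0.2]
grip_width: 0.561
time: 3.7
eef_pos: [0.4695, -0.0917, 0.2072]
tcp_rot: [0.501, 3.098, -0.002]
contact_force: [-0.6, 0.4, -1.0]
grip_width: 0.563Traceback (most recent call last):
  File "<string>", line 3, in <module>
    st(); need([.4642,-.0815,.1],Rdown(61.5))
    ~~^^
  File "h.py", line 29, in st
    print("t",round(s["time"],2),"pos",s["eef_pos"].round(4),"psi",np.degrees(np.arctan2(Rc[1,0],Rc[0,0])).round(1),"z",Rc[:,2].round(3),"q",s["joint_positions"].round(2),"F",s["contact_force"].round(2),"M",s["ft_torque"].round(3),"w",s["grip_width"].round(3))
                                                                                                                                                                                                                                           ^^^^^^^^^^^^^^^^^^^^^
AttributeError: 'float' object has no attribute 'round'
```

```bash
sed -i 's/s\["grip_width"\].round(3)/round(float(s["grip_width"]),3)/' h.py
python3 -m inch '[{"xyz":[0,0,0],"turn":[0,0,0.28],"claw":112},{"xyz":[0,0,0],"turn":[0,0,0.28],"claw":112},{"xyz":[0,0,0],"turn":[0,0,0.28],"claw":112},{"xyz":[0,0,0],"turn":[0,0,0.28],"claw":112},{"xyz":[0,0,0],"turn":[0,0,0.28],"claw":112},{"xyz":[0,0,0],"turn":[0,0,0.28],"claw":112}]'
python3 -m inch '[{"xyz":[0,0,0.3],"turn":[0,0,0.28],"claw":112},{"xyz":[0,0,0.6],"turn":[0,0,0.28],"claw":112},{"xyz":[0,0,0.6],"turn":[0,0,0.28],"claw":112},{"xyz":[0,0,0.6],"turn":[0,0,0.28],"claw":112},{"xyz":[0,0,0.6],"turn":[0,0,0.28],"claw":112},{"xyz":[0,0,0.6],"turn":[0,0,0.28],"claw":112}]'
python3 -c "
from h import *
st(); need([.4642,-.0815,.1],Rdown(61.5))
for c in('side','top'): cv2.imwrite(f'pics/{c}1.png',cams.capture(c)[0])
a=cv2.imread('pics/side1.png')[150:330,130:400]; cv2.imwrite('pics/s1.png',cv2.resize(a,None,fx=2.8,fy=2.8))"
```

```text
time: 4.3
eef_pos: [0.4696, -0.0893, 0.2071]
tcp_rot: [1.778, 2.586, 0.002]
contact_force: [-0.4, -0.8, 0.7]
grip_width: 0.559
time: 4.9
eef_pos: [0.47, -0.0871, 0.1351]
tcp_rot: [2.715, 1.577, 0.003]
contact_force: [0.4, 0.0, -0.1]
grip_width: 0.558
t 4.9 pos [ 0.47   -0.0871  0.1351] psi 60.3 z [ 0.003 -0.    -1.   ] q [-0.28  0.31  1.91  0.    0.92  0.24] F [ 0.45  0.04 -0.06] M [-0.003  0.032  0.05 ] w 0.558
xyz [ 0.016 -0.066  0.292] turn [ 0.001 -0.    -0.007]
```

View pics/s1.png

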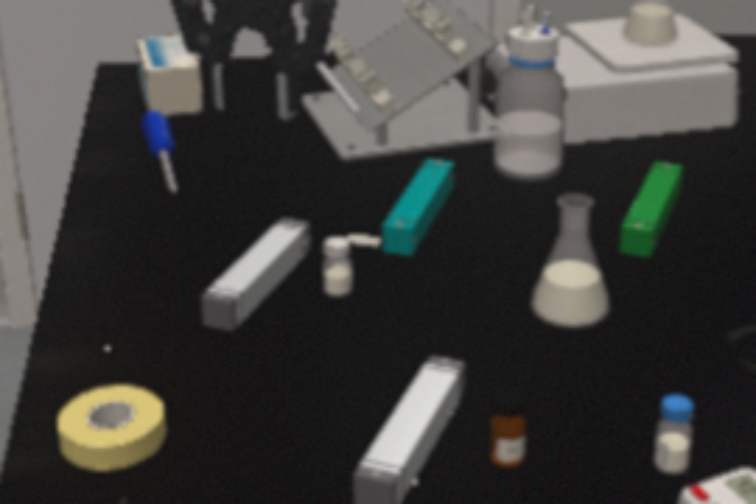

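The crop shows the two silver bars (near one at crop (258,272), far one at (412,425)) as the only unpainted ones, and the turquoise and green bars are clearly decoys. The gripper hangs above the near bar with its fingertips at crop (220,105) and (290,115). Next I'll centre and descend.

```bash

python3 -m inch '[{"xyz":[0.016,-0.066,0.3],"turn":[0,0,-0.007],"claw":112},{"xyz":[0.016,-0.066,0.5],"turn":[0,0,-0.007],"claw":112},{"xyz":[0.016,-0.066,0.5],"turn":[0,0,-0.007],"claw":112}]'
python3 -c "
from h import *
st(); need([.4642,-.0815,.004],Rdown(61.5)); print(proj('side',robot.state()['eef_pos']))
print(tri((250.5,245),(285,251)))"
```

```text
time: 5.3
eef_pos: [0.4625, -0.0801, 0.0729]
tcp_rot: [-2.69, -1.619, 0.002]
contact_force: [-0.1, 0.6, 1.3]
grip_width: 0.562
t 5.3 pos [ 0.4625 -0.0801  0.0729] psi 62.1 z [-0.002  0.001 -1.   ] q [-0.27  0.41  1.97  0.    0.77  0.22] F [-0.05  0.58  1.32] M [-0.014 -0.032  0.042] w 0.562
xyz [-0.004  0.019  0.574] turn [-0.001 -0.     0.003]
[[220.02775204 223.36712438]]
[ 0.52998797 -0.09710028  0.01968701]
```

```bash

python3 -m inch '[{"xyz":[0,0.015,0.25],"turn":[0,0,0],"claw":112},{"xyz":[0,0.015,0.5],"turn":[0,0,0],"claw":112},{"xyz":[0,0.015,0.575],"turn":[0,0,0],"claw":112},{"xyz":[0,0.015,0.575],"turn":[0,0,0],"claw":112}]'
python3 -m inch '[{"xyz":[0,0,0],"turn":[0,0,0],"claw":255},{"xyz":[0,0,0],"turn":[0,0,0],"claw":255},{"xyz":[0,0,0],"turn":[0,0,0],"claw":255},{"xyz":[0,0,0],"turn":[0,0,0],"claw":255},{"xyz":[0,0,0],"turn":[0,0,0],"claw":255},{"xyz":[0,0,0],"turn":[0,0,0],"claw":255}]'
python3 -c "
from h import *
st()"
```

```text
time: 5.7
eef_pos: [0.464, -0.0804, 0.004]
tcp_rot: [-2.688, -1.621, 0.003]
contact_force: [0.1, 0.1, 0.8]
grip_width: 0.557
time: 6.3
eef_pos: [0.4641, -0.0805, 0.0042]
tcp_rot: [-2.688, -1.621, 0.003]
contact_force: [-0.4, -0.4, 0.3]
grip_width: 0.002
t 6.3 pos [ 0.4641 -0.0805  0.0042] psi 62.2 z [-0.003  0.001 -1.   ] q [-0.27  0.54  1.99  0.    0.62  0.21] F [-0.38 -0.4   0.33] M [-0.027 -0.014  0.009] w 0.002
```

```bash

python3 -c "
from h import *
A=[]
for c,(r0,r1,c0,c1) in (('side',(150,300,130,330)),('top',(200,350,180,380))):
    im,d=cams.capture(c); A.append(cv2.resize(im[r0:r1,c0:c1],None,fx=2,fy=2,interpolation=cv2.INTER_CUBIC)); print(proj(c,robot.state()['eef_pos']))
cv2.imwrite('pics/g1.png',np.hstack(A))
for r in masks_of('top','bar_a'): print(r['bbox'],r['p'])"
```

```text
[[222.07590332 249.17703721]]
[[278.77079096 277.78971167]]
[347.8, 216.0, 402.7, 255.6] 0.93
[214.2, 115.0, 276.6, 153.7] 0.93
[204.4, 201.5, 265.1, 233.0] 0.88
```

View pics/g1.png

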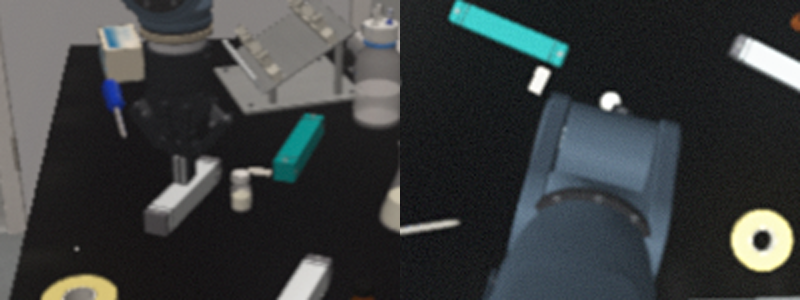

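```bash

python3 -c "
from h import *
im,d=cams.capture('side')
for r in range(222,250,2):
    print(r,[(lambda X:tuple((X*1000).round().astype(int).tolist()))(ray('side',[(c,r)])[0]+ray('side',[(c,r)])[1][0]*d[r,c]) if d[r,c]>0 else None for c in (212,216,218,220,222,226)], im[r,220])
st()
s=robot.state(); print(s['tau'])"
```

```text
222 [(444, -76, 76), (454, -89, 81), (458, -91, 82), (463, -91, 82), (467, -93, 83), (476, -92, 82)] [34 32 33]
224 [(444, -81, 73), (453, -89, 76), (458, -91, 77), (462, -94, 78), (467, -91, 76), (476, -92, 77)] [31 31 31]
226 [(441, 60, -3), (453, -89, 71), (458, -94, 74), (462, -88, 70), (467, -101, 76), (476, -96, 73)] [31 31 31]
228 [(441, 45, -1), (453, -86, 64), (457, -89, 66), (462, -87, 65), (466, -94, 68), (476, -92, 66)] [60 59 61]
230 [(441, 36, -3), (452, -85, 59), (457, -90, 61), (462, -92, 62), (466, -92, 61), (475, -91, 60)] [82 82 84]
232 [(441, 24, -2), (452, -86, 54), (457, -92, 57), (461, -91, 56), (466, -95, 58), (475, -89, 54)] [79 80 80]
234 [(441, 11, -2), (452, -84, 48), (456, -87, 49), (461, -93, 52), (466, -93, 52), (475, -93, 51)] [77 77 77]
236 [(441, 3, -3), (452, -81, 41), (456, -87, 44), (461, -93, 47), (465, -97, 48), (475, -91, 45)] [76 76 78]
238 [(441, -9, -2), (451, -80, 35), (456, -87, 39), (461, -93, 42), (465, -94, 41), (474, -92, 40)] [75 75 77]
240 [(440, -18, -3), (450, -23, -1), (456, -90, 35), (460, -93, 36), (465, -95, 37), (474, -76, 26)] [73 74 75]
242 [(440, -28, -3), (451, -84, 27), (455, -82, 25), (460, -83, 25), (465, -89, 28), (474, -85, 26)] [131 133 133]
244 [(440, -41, -2), (451, -90, 25), (455, -93, 26), (460, -93, 25), (464, -96, 27), (474, -95, 26)] [199 202 203]
246 [(441, -99, 25), (450, -104, 27), (455, -103, 26), (460, -101, 25), (464, -105, 27), (473, -95, 20)] [201 203 203]
248 [(441, -109, 25), (450, -113, 27), (455, -112, 26), (459, -112, 26), (464, -110, 24), (473, -97, 16)] [193 196 197]
t 6.5 pos [ 0.464  -0.0805  0.004 ] psi 62.2 z [-0.003  0.001 -1.   ] q [-0.27  0.54  1.99  0.    0.62  0.21] F [-0.13  0.36  0.9 ] M [-0.009 -0.08   0.003] w -0.003
[-1.53066409e-03 -4.89405513e+01 -1.67058438e+01  1.01882437e-03
  1.26661157e-02 -1.46335410e-04]
```

The image disagrees with the reported pose. The shut fingertips are seen at z≈0.034, just above the bar, while the TCP reads 0.004, so the real tips stand about 28 mm higher than reported. I'll open and descend further in small steps, watching the force.

```bash

python3 -m inch '[{"xyz":[0,0,0],"turn":[0,0,0],"claw":112},{"xyz":[0,0,0],"turn":[0,0,0],"claw":112},{"xyz":[0,0,0],"turn":[0,0,0],"claw":112},{"xyz":[0,0,0],"turn":[0,0,0],"claw":112},{"xyz":[0,0,0.06],"turn":[0,0,0],"claw":112},{"xyz":[0,0,0.12],"turn":[0,0,0],"claw":112},{"xyz":[0,0,0.12],"turn":[0,0,0],"claw":112}]'
python3 -c "
from h import *
st()
im,d=cams.capture('side')
cv2.imwrite('pics/g2.png',cv2.resize(im[170:290,160:320],None,fx=4,fy=4,interpolation=cv2.INTER_CUBIC))
for c in range(202,240,3):
    P=[ray('side',[(c,r)])[0]+ray('side',[(c,r)])[1][0]*d[r,c] for r in range(215,262) if d[r,c]>0 and im[r,c].max()<110]; P=[p for p in P if p[1]<-.04 and p[2]>.005]
    if P: print(c,(np.array(P[-1])*1000).round())
"
```

```text
time: 7.2
eef_pos: [0.4632, -0.0802, -0.0115]
tcp_rot: [-2.687, -1.62, 0.005]
contact_force: [-0.1, 0.4, 0.1]
grip_width: 0.562
t 7.2 pos [ 0.4632 -0.0802 -0.0115] psi 62.2 z [-0.005  0.002 -1.   ] q [-0.27  0.57  1.99  0.    0.58  0.21] F [-0.07  0.4   0.08] M [ 0.011 -0.041 -0.014] w 0.562
202 [ 418. -139.   18.]
205 [ 424. -145.   13.]
208 [ 431. -149.   15.]
211 [ 438. -150.   15.]
214 [ 444. -148.   13.]
217 [ 451. -137.    6.]
220 [ 458. -125.    6.]
223 [ 465. -110.    8.]
226 [473. -95.   7.]
229 [480. -86.   9.]
232 [ 487. -102.   15.]
235 [ 494. -105.   24.]
238 [504. -42.   5.]
```

View pics/g2.png

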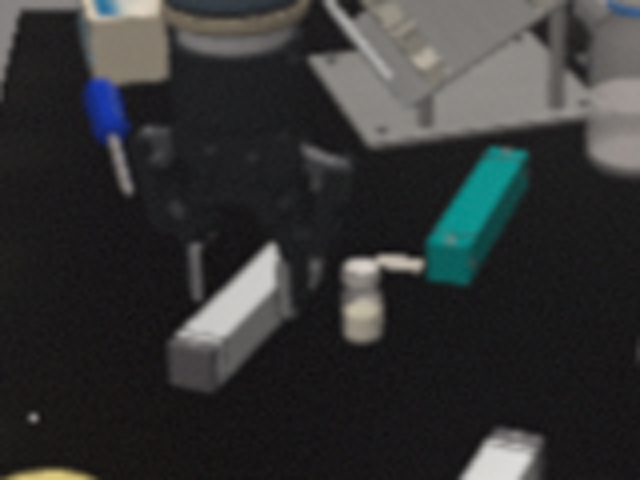

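The fingers straddle the bar: left finger at crop (195,270), right one at (288,290), with the tip about 15 mm up and the vial clear at (362,300). I'll go down 8 mm more and close.

```bash

python3 -m inch '[{"xyz":[0,0,0.07],"turn":[0,0,0],"claw":112},{"xyz":[0,0,0.07],"turn":[0,0,0],"claw":112},{"xyz":[0,0,0.07],"turn":[0,0,0],"claw":255},{"xyz":[0,0,0.07],"turn":[0,0,0],"claw":255},{"xyz":[0,0,0.07],"turn":[0,0,0],"claw":255},{"xyz":[0,0,0.07],"turn":[0,0,0],"claw":255},{"xyz":[0,0,0.07],"turn":[0,0,0],"claw":255}]'
python3 -c "
from h import *
st()"
python3 -m inch '[{"xyz":[0,0,-0.2],"turn":[0,0,0],"claw":255},{"xyz":[0,0,-0.4],"turn":[0,0,0],"claw":255},{"xyz":[0,0,-0.5],"turn":[0,0,0],"claw":255},{"xyz":[0,0,-0.5],"turn":[0,0,0],"claw":255},{"xyz":[0,0,-0.5],"turn":[0,0,0],"claw":255},{"xyz":[0,0,-0.5],"turn":[0,0,0],"claw":255}]'
python3 -c "
from h import *
st()
for i in range(3): cams.capture('top'); st()
"
```

```text
time: 7.95
eef_pos: [0.4635, -0.0803, -0.0193]
tcp_rot: [-2.687, -1.62, 0.004]
contact_force: [-1.6, 0.1, 4.5]
grip_width: 0.312
t 7.95 pos [ 0.4635 -0.0803 -0.0193] psi 62.2 z [-0.004  0.002 -1.   ] q [-0.27  0.59  1.99  0.    0.56  0.21] F [-1.59  0.06  4.55] M [0.082 0.157 0.012] w 0.312
time: 8.55
eef_pos: [0.463, -0.0802, 0.0397]
tcp_rot: [-2.686, -1.619, 0.006]
contact_force: [-0.3, 0.6, -4.9]
grip_width: 0.314
t 8.55 pos [ 0.463  -0.0802  0.0397] psi 62.2 z [-0.006  0.002 -1.   ] q [-0.27  0.47  1.98  0.    0.7   0.21] F [-0.28  0.64 -4.85] M [ 0.138 -0.019  0.006] w 0.314
t 8.6 pos [ 0.4631 -0.0802  0.0397] psi 62.2 z [-0.006  0.002 -1.   ] q [-0.27  0.47  1.98  0.    0.7   0.21] F [-0.21 -0.26 -4.64] M [ 0.198 -0.066 -0.006] w 0.316
t 8.65 pos [ 0.4632 -0.0802  0.0398] psi 62.2 z [-0.006  0.002 -1.   ] q [-0.27  0.47  1.98  0.    0.7   0.21] F [-0.48 -0.39 -4.84] M [ 0.107 -0.093 -0.   ] w 0.316
t 8.7 pos [ 0.4633 -0.0803  0.04  ] psi 62.2 z [-0.006  0.002 -1.   ] q [-0.27  0.47  1.98  0.    0.7   0.21] F [ 0.3  -0.28 -5.24] M [ 0.146 -0.085 -0.009] w 0.315
```

The moment is (+0.147, −0.066) N m, so the heavy end is at tool −x (an end at +x would give −0.142, +0.077). Tool x must therefore point up the slope. I'll lift and carry over towards the left lane.

```bash

python3 -m inch '[{"xyz":[0,0,-0.4],"turn":[0,0,0],"claw":255},{"xyz":[0,0,-0.8],"turn":[0,0,0],"claw":255},{"xyz":[0,0,-1],"turn":[0,0,0],"claw":255},{"xyz":[0.2,0,-1],"turn":[0,0,0],"claw":255},{"xyz":[0.5,0,-1],"turn":[0,0,0],"claw":255},{"xyz":[0.5,0,-1],"turn":[0,0,0],"claw":255}]'
for i in 1 2; do python3 -m inch '[{"xyz":[0.3,-0.05,-0.1],"turn":[0,0,0],"claw":255},{"xyz":[0.7,-0.15,-0.17],"turn":[0,0,0],"claw":255},{"xyz":[1,-0.25,-0.17],"turn":[0,0,0],"claw":255},{"xyz":[1,-0.25,-0.17],"turn":[0,0,0],"claw":255}]'; done
cat >> h.py <<'E'
def Rseat(yaw,pitch=30): # columns: seat x (up slope), y, z
    return R.from_euler("ZY",[np.radians(yaw),-np.radians(pitch)]).as_matrix()
def Rtool(S,up): # up=+1: tool x up the slope
    return S@np.diag([up,-up,-1.])
E
python3 - <<'E'
from h import *
st()
S=Rseat(10.9); c0=np.array([.63,.265,.095])
for c in("top","side"):
    z=np.load(f"pics/rack_{c}.npz"); q=(z["P"]-c0)@S*1000
    dk=q[(abs(q[:,0]+5)<30)&(abs(q[:,1]-2)<75)]; dk=dk[abs(dk[:,2]-np.median(dk[:,2]))<3]; zd=dk[:,2].mean(); print(c,"deck z",zd.round(2),"=> seat z",(zd+30).round(2))
    h=q[:,2]-zd
    # side edges of deck, upper edge
    d=q[abs(h)<2.5]; print(" deck y edges",np.percentile(d[:,1],[.5,99.5]).round(1),"x max",np.percentile(d[:,0],99.7).round(1))
    for lo,hi in((20,60),(-80,-35)):
        m=(h>24)&(q[:,0]>lo)&(q[:,0]<hi); k=q[m]
        cl=[k[abs(k[:,1]-y0)<10] for y0 in (64,21,-16,-59)]
        print(" cheeks x rng",np.percentile(k[:,0],[2,98]).round(1),"y",[(a[:,1].mean().round(1),len(a)) for a in cl if len(a)])
        m=(abs(h-16)<2)&(q[:,0]>lo)&(q[:,0]<hi); k=q[m]
        e=[np.percentile(k[abs(k[:,1]-y0)<15][:,0],[3,97]).round(1) for y0 in(70,42,2,-38,-75) if (abs(k[:,1]-y0)<15).sum()>8]; print(" rail x rng along y",[x.tolist() for x in e])
    m=(h>25)&(h<31)&(q[:,0]<-68); k=q[m]
    print(" stop x",[(y0,np.percentile(k[abs(k[:,1]-y0)<20][:,0],[3,50,97]).round(1).tolist()) for y0 in(60,20,-20,-60) if (abs(k[:,1]-y0)<20).sum()>5])
E
```

```text
time: 9.3
eef_pos: [0.4931, -0.025, 0.1597]
tcp_rot: [-2.685, -1.622, 0.004]
contact_force: [-1.0, -0.7, -5.4]
grip_width: 0.314
time: 9.7
eef_pos: [0.5226, 0.0985, 0.1799]
tcp_rot: [-2.681, -1.626, 0.004]
contact_force: [-0.2, -0.8, -6.2]
grip_width: 0.314
time: 10.1
eef_pos: [0.5516, 0.2218, 0.1998]
tcp_rot: [-2.678, -1.63, 0.004]
contact_force: [-0.9, -0.4, -5.7]
grip_width: 0.314
t 10.1 pos [0.5516 0.2218 0.1998] psi 62.6 z [-0.005  0.004 -1.   ] q [0.3  0.44 1.54 0.01 1.17 0.78] F [-0.87 -0.41 -5.66] M [ 0.115 -0.065  0.023] w 0.314
top deck z -26.16 => seat z 3.84
 deck y edges [-82.4  92.8] x max 79.0
 cheeks x rng [35.9 51.4] y [(np.float64(66.3), 49), (np.float64(23.1), 31), (np.float64(-13.4), 46), (np.float64(-56.8), 25)]
 rail x rng along y [[36.2, 51.7], [35.6, 51.6], [36.2, 51.4], [35.5, 50.6], [35.9, 51.0]]
 cheeks x rng [-79.8 -45. ] y [(np.float64(65.6), 46), (np.float64(23.9), 23), (np.float64(-13.9), 46), (np.float64(-56.2), 31)]
 rail x rng along y [[-79.5, -44.7], [-79.8, -46.2], [-61.1, -45.8], [-61.2, -45.6], [-60.5, -45.8]]
 stop x [(60, [-84.8, -81.9, -78.8]), (20, [-84.8, -81.8, -79.3]), (-20, [-86.7, -83.4, -81.1]), (-60, [-86.4, -83.1, -80.6])]
side deck z -28.64 => seat z 1.36
 deck y edges [-85.8  90.5] x max 77.8
 cheeks x rng [33.6 48.5] y [(np.float64(62.6), 31), (np.float64(20.1), 24), (np.float64(-16.6), 37), (np.float64(-59.5), 29)]
 rail x rng along y [[33.9, 48.4]]
 cheeks x rng [-62.3 -46.9] y [(np.float64(63.3), 32), (np.float64(20.0), 25), (np.float64(-16.5), 34), (np.float64(-59.8), 31)]
 rail x rng along y [[-61.6, -48.2]]
 stop x [(60, [-87.2, -84.7, -81.6]), (20, [-86.8, -84.6, -81.8]), (-20, [-86.7, -84.1, -81.7]), (-60, [-87.4, -84.8, -81.9])]
```

```bash
cat >> h.py <<'E'
S0=Rseat(10.8); C0=np.array([.63,.265,.095])
SL=C0+S0@np.array([-5.5,43.3,3.2])/1000; SR=C0+S0@np.array([-5.5,-36.7,3.2])/1000
def pre(seat,off,up,bt): # off in seat frame mm; bt: bar centre in tool frame mm
    T=Rtool(S0,up); need(seat+S0@np.array(off)/1000-T@np.array(bt)/1000,T)
E
python3 -c "
from h import *
print(SL,SR)
pre(SL,[0,0,90],1,[-1,0,-33])"
```

```text
[0.61563596 0.3063407  0.09502128] [0.63062646 0.22775772 0.09502128]
xyz [ 0.728 -0.028  0.459] turn [-0.078  0.156  0.281]
```

```bash

python3 -m inch '[{"xyz":[0.3,0,0],"turn":[-0.078,0.156,0.281],"claw":255},{"xyz":[0.5,0,0],"turn":[-0.078,0.156,0.281],"claw":255},{"xyz":[0.7,-0.028,0],"turn":[-0.078,0.156,0.281],"claw":255},{"xyz":[0.728,-0.028,0.1],"turn":[-0.078,0.156,0.281],"claw":255},{"xyz":[0.728,-0.028,0.1],"turn":[-0.078,0.156,0.281],"claw":255},{"xyz":[0.728,-0.028,0.2],"turn":[-0.078,0.156,0.281],"claw":255},{"xyz":[0.728,-0.028,0.46],"turn":[-0.078,0.156,0.281],"claw":255},{"xyz":[0.728,-0.028,0.46],"turn":[-0.078,0.156,0.281],"claw":255}]'
python3 - <<'E'
from h import *
st(); pre(SL,[0,0,90],1,[-1,0,-33])
A=[]
for c,(r0,r1,c0,c1) in (('side',(110,210,200,340)),('top',(130,280,60,260))):
    im,d=cams.capture(c); A.append(cv2.resize(im[r0:r1,c0:c1],(400,300),interpolation=cv2.INTER_CUBIC))
    P,px=cloud(c,d); q=(P-SL)@S0*1000; col=im[px[:,1],px[:,0]].astype(int)
    s=(abs(q[:,0])<100)&(abs(q[:,1])<45)&(q[:,2]>55)&(q[:,2]<125)&(col.max(1)>85)
    k=q[s]; print(c,len(k),np.percentile(k,[3,50,97],axis=0).round(1) if len(k) else '')
    np.savez(f'pics/pre_{c}.npz',q=k,col=col[s],px=px[s])
cv2.imwrite('pics/p1.png',np.hstack(A))
E
```

```text
time: 10.9
eef_pos: [0.5867, 0.2994, 0.1418]
tcp_rot: [-2.978, -0.276, -0.796]
contact_force: [-0.6, -0.3, -5.5]
grip_width: 0.314
t 10.9 pos [0.5867 0.2994 0.1418] psi 10.6 z [ 0.49   0.09  -0.867] q [ 0.46  0.43  1.82 -0.35  0.41  2.14] F [-0.64 -0.34 -5.49] M [-0.077  0.495 -0.008] w 0.314
xyz [ 0.028 -0.011 -0.014] turn [ 0.001  0.001 -0.001]
side 487 [[-67.4 -22.3  74.3]
 [ -0.9 -14.7  91.8]
 [ 67.4   8.2 102.3]]
top 683 [[-70.9 -16.2  80.6]
 [ 29.4  -4.9 100.9]
 [ 72.3  13.6 107. ]]
```

View pics/p1.png

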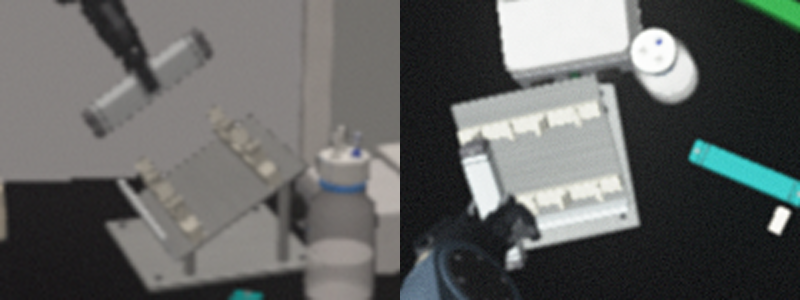

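The side crop shows the bar held parallel to the slope, low end at crop (95,120), above the left lane. In the top crop the bar is at (480,200), roughly over the left lane. Now I'll measure bar against seat within each camera.

```bash
python3 - <<'E'
from h import *
seat={"top":np.array([.3,1.1,.64]),"side":np.array([-1.2,-1.9,-1.84])} # left seat in each camera's own cloud, rel. SL mean
seat["top"]=np.array([-5.1+5.5,44.7-43.3,3.84-3.2]); seat["side"]=np.array([-6.8+5.5,41.5-43.3,1.36-3.2])
for c in("top","side"):
    z=np.load(f"pics/pre_{c}.npz"); q=z["q"]-seat[c]
    h,e=np.histogram(q[:,2],bins=np.arange(60,125,3)); print(c,list(zip(e[:-1].astype(int).tolist(),h.tolist())))
    zt=np.percentile(q[:,2],90) if c=="side" else np.median(q[q[:,2]>95][:,2])
    t=q[abs(q[:,2]-zt)<3]
    print(" zt",round(zt,1),"n",len(t),"x",np.percentile(t[:,0],[0,2,50,98,100]).round(1),"y",np.percentile(t[:,1],[1,5,50,95,99]).round(1))
    A=np.c_[t[:,:2],np.ones(len(t))]; co=np.linalg.lstsq(A,t[:,2],rcond=None)[0]; print(" plane slope x,y deg",np.degrees(co[:2]).round(2),"z0",co[2].round(2))
    if len(t)>40: print(" rect",[np.round(v,1) for v in cv2.minAreaRect(np.float32(t[:,:2]))])
E
```

```text
top [(60, 0), (63, 0), (66, 0), (69, 0), (72, 0), (75, 10), (78, 22), (81, 25), (84, 23), (87, 14), (90, 29), (93, 31), (96, 92), (99, 260), (102, 146), (105, 17), (108, 3), (111, 1), (114, 5), (117, 1), (120, 3)]
 zt 100.9 n 441 x [-77.  -73.5  28.4  70.8  73.1] y [-16.6 -15.3  -3.5  10.7  12.8]
 plane slope x,y deg [ 0.45 -0.14] z0 100.75
 rect [array([-1.6,  1. ]), array([ 41.4, 150.2]), np.float64(85.1)]
side [(60, 0), (63, 0), (66, 0), (69, 0), (72, 7), (75, 36), (78, 40), (81, 38), (84, 38), (87, 38), (90, 36), (93, 37), (96, 41), (99, 95), (102, 69), (105, 4), (108, 0), (111, 4), (114, 1), (117, 2), (120, 0)]
 zt 102.8 n 149 x [-73.4 -69.3  14.6  70.9  72.9] y [-20.2 -16.5  -4.6  11.3  13.7]
 plane slope x,y deg [ 0.81 -0.89] z0 101.86
 rect [array([-0.2, -3.2]), array([ 35.3, 146.2]), np.float64(88.9)]
```

```bash
python3 - <<'E'
from h import *
B=[1.2,.4,-31.9]
pre(SL,[4,0,25],1,B);pre(SL,[4,0,4],1,B)
E
```

```text
xyz [ 0.046 -0.015  0.518] turn [ 0.001  0.001 -0.   ]
xyz [ 0.047 -0.016  0.693] turn [ 0.001  0.001 -0.   ]
```

```bash

python3 -m inch '[{"xyz":[0.045,-0.015,0.2],"turn":[0,0,0],"claw":255},{"xyz":[0.045,-0.015,0.4],"turn":[0,0,0],"claw":255},{"xyz":[0.045,-0.015,0.52],"turn":[0,0,0],"claw":255},{"xyz":[0.045,-0.015,0.52],"turn":[0,0,0],"claw":255}]'
python3 - <<'E'
from h import *
B=[1.2,.4,-31.9]
st(); pre(SL,[4,0,10],1,B);pre(SL,[4,0,4],1,B)
A=[]
seat={"top":np.array([-5.1+5.5,44.7-43.3,3.84-3.2]),"side":np.array([-6.8+5.5,41.5-43.3,1.36-3.2])}
for c,(r0,r1,c0,c1) in (('side',(120,190,215,313)),('top',(150,250,70,210))):
    im,d=cams.capture(c); A.append(cv2.resize(im[r0:r1,c0:c1],(400,286),interpolation=cv2.INTER_CUBIC))
    P,px=cloud(c,d); q=(P-SL)@S0*1000-seat[c]; col=im[px[:,1],px[:,0]].astype(int)
    for nm,lo,hi in(("low",-72,-30),("high",30,72)):
        k=q[(q[:,0]>lo)&(q[:,0]<hi)&(abs(q[:,1])<30)&(q[:,2]>34)&(q[:,2]<46)&(col.max(1)>100)]
        if len(k)>5: print(c,nm,len(k),np.percentile(k[:,1],[2,50,98]).round(1),"z",np.median(k[:,2]).round(1))
    k=q[(abs(q[:,0])<100)&(abs(q[:,1])<12)&(q[:,2]>34)&(q[:,2]<46)&(col.max(1)>60)]; print(c,"x",np.percentile(k[:,0],[0,1,99,100]).round(1))
cv2.imwrite('pics/p2.png',np.hstack(A))
E
```

```text
time: 11.4
eef_pos: [0.6215, 0.3067, 0.0886]
tcp_rot: [-2.983, -0.28, -0.789]
contact_force: [-1.3, -0.4, -4.3]
grip_width: 0.313
t 11.4 pos [0.6215 0.3067 0.0886] psi 10.8 z [ 0.486  0.088 -0.869] q [ 0.45  0.57  1.75 -0.4   0.34  2.17] F [-1.34 -0.37 -4.34] M [-0.134  0.536  0.03 ] w 0.313
xyz [ 0.009 -0.01   0.112] turn [0.001 0.002 0.   ]
xyz [ 0.009 -0.01   0.162] turn [0.001 0.002 0.   ]
side low 52 [-16.1  -2.2  12.8] z 36.8
side high 57 [-16.3  -5.4  11.6] z 38.3
side x [-71.6 -70.2  75.4  78. ]
top low 68 [-16.4  -8.1   1.6] z 37.7
top high 215 [-14.7  -1.5  12.7] z 39.2
top x [-69.7 -68.9  79.4  80.7]
```

View pics/p2.png

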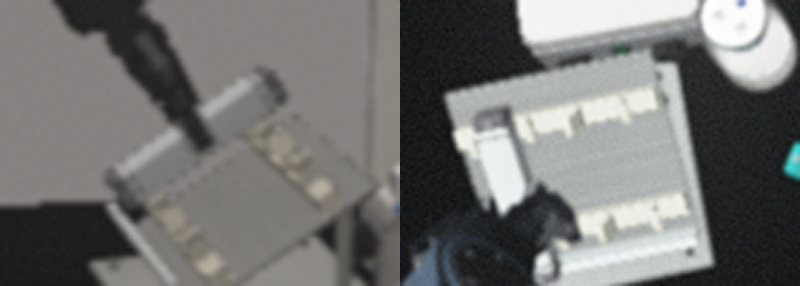

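```bash

python3 -m inch '[{"xyz":[0.005,-0.012,0.06],"turn":[0,0,0],"claw":255},{"xyz":[0.005,-0.012,0.11],"turn":[0,0,0],"claw":255},{"xyz":[0.005,-0.012,0.14],"turn":[0,0,0],"claw":255},{"xyz":[0.005,-0.012,0.165],"turn":[0,0,0],"claw":255},{"xyz":[0.005,-0.012,0.165],"turn":[0,0,0],"claw":255}]'
cat >> h.py <<'E'
def fs():
    s=robot.state(); print("F seat frame",(S0.T@s["contact_force"]).round(2),"M",(S0.T@s["ft_torque"]).round(3))
E
python3 - <<'E'
from h import *
B=[1.2,.4,-31.9]
st(); fs(); pre(SL,[4,0,0],1,B)
E
```

```text
time: 12.0
eef_pos: [0.6313, 0.3106, 0.0734]
tcp_rot: [-2.981, -0.28, -0.792]
contact_force: [0.0, -0.3, -5.3]
grip_width: 0.313
t 12.0 pos [0.6313 0.3106 0.0734] psi 10.8 z [ 0.488  0.089 -0.868] q [ 0.44  0.61  1.73 -0.42  0.32  2.19] F [ 0.04 -0.27 -5.31] M [-0.14   0.532 -0.016] w 0.313
F seat frame [-2.66 -0.27 -4.6 ] M [-0.041  0.549  0.005]
xyz [-0.003  0.007  0.042] turn [0.001 0.001 0.   ]
```

```bash

python3 -m inch '[{"xyz":[-0.003,0.004,0.015],"turn":[0,0,0],"claw":255},{"xyz":[-0.003,0.004,0.025],"turn":[0,0,0],"claw":255},{"xyz":[-0.003,0.004,0.025],"turn":[0,0,0],"claw":255}]'
python3 -c "
from h import *
st();fs()"
python3 -m inch '[{"xyz":[0,0,0.006],"turn":[0,0,0],"claw":255},{"xyz":[0,0,0.012],"turn":[0,0,0],"claw":255},{"xyz":[0,0,0.012],"turn":[0,0,0],"claw":255}]'
python3 -c "
from h import *
st();fs();pre(SL,[4,0,0],1,[1.2,.4,-31.9])"
```

```text
time: 12.3
eef_pos: [0.6325, 0.3103, 0.0704]
tcp_rot: [-2.981, -0.28, -0.792]
contact_force: [-0.1, 0.0, -5.1]
grip_width: 0.316
t 12.3 pos [0.6325 0.3103 0.0704] psi 10.8 z [ 0.488  0.089 -0.868] q [ 0.44  0.61  1.73 -0.42  0.32  2.19] F [-0.12  0.03 -5.11] M [-0.078  0.531  0.021] w 0.316
F seat frame [-2.66  0.05 -4.37] M [0.031 0.537 0.007]
time: 12.6
eef_pos: [0.6333, 0.3105, 0.0692]
tcp_rot: [-2.981, -0.28, -0.792]
contact_force: [-0.2, -0.2, -5.7]
grip_width: 0.311
t 12.6 pos [0.6333 0.3105 0.0692] psi 10.8 z [ 0.488  0.089 -0.868] q [ 0.44  0.62  1.73 -0.42  0.32  2.2 ] F [-0.23 -0.19 -5.72] M [-0.156  0.497  0.017] w 0.311
F seat frame [-3.08 -0.14 -4.82] M [-0.043  0.518  0.045]
xyz [0.001 0.003 0.004] turn [0.001 0.002 0.   ]
```

```bash

for i in 1 2 3; do python3 -m inch '[{"xyz":[0,0,0.006],"turn":[0,0,0],"claw":255},{"xyz":[0,0,0.01],"turn":[0,0,0],"claw":255}]' >/dev/null
python3 -c "
from h import *
fs();print(robot.state()['eef_pos'])"; done; python3 -c "
from h import *
st();pre(SL,[4,0,0],1,[1.2,.4,-31.9])"
```

```text
F seat frame [-2.21 -0.59  6.72] M [-0.084  1.121  0.077]
[0.63388622 0.31059489 0.06847328]
F seat frame [-6.67 -2.14 24.09] M [-0.21   1.884  0.096]
[0.63411651 0.31060738 0.06832865]
F seat frame [-9.58 -1.86 28.34] M [-0.16   2.088  0.114]
[0.63414055 0.31060919 0.06833802]
t 13.2 pos [0.6341 0.3106 0.0683] psi 10.8 z [ 0.488  0.088 -0.868] q [ 0.44  0.62  1.73 -0.42  0.32  2.2 ] F [-21.72  -6.04  19.75] M [-0.583  2.015  0.018] w 0.315
xyz [-0.002  0.003 -0.006] turn [0.002 0.002 0.   ]
```

```bash

python3 -m inch '[{"xyz":[0,0,-0.014],"turn":[0,0,0],"claw":255},{"xyz":[-0.01,0,-0.014],"turn":[0,0,0],"claw":255},{"xyz":[-0.02,0,-0.014],"turn":[0,0,0],"claw":255}]' >/dev/null; python3 -c "
from h import *
fs();pre(SL,[0,0,0],1,[1.2,.4,-31.9])"
for i in 1 2 3; do python3 -m inch '[{"xyz":[-0.006,0,0],"turn":[0,0,0],"claw":255},{"xyz":[-0.01,0,0],"turn":[0,0,0],"claw":255}]' >/dev/null
python3 -c "
from h import *
fs();pre(SL,[0,0,0],1,[1.2,.4,-31.9])"; done
```

```text
F seat frame [-2.4  -0.14 -4.31] M [ 0.032  0.499 -0.029]
xyz [-0.015  0.003  0.007] turn [0.002 0.002 0.   ]
F seat frame [-2.09 -0.15 -4.84] M [-0.02   0.53  -0.045]
xyz [-0.002  0.002  0.005] turn [0.002 0.002 0.   ]
F seat frame [ 2.56 -1.39 -4.04] M [-0.248 -0.308  0.082]
xyz [-0.     0.003  0.006] turn [0.001 0.001 0.   ]
F seat frame [ 4.81 -1.76 -4.23] M [-0.367 -0.755  0.16 ]
xyz [-0.     0.004  0.008] turn [0.001 0.    0.   ]
```

```bash

python3 -m inch '[{"xyz":[-0.002,0,0.005],"turn":[0,0,0],"claw":255},{"xyz":[-0.002,0,0.01],"turn":[0,0,0],"claw":255},{"xyz":[-0.002,0,0.012],"turn":[0,0,0],"claw":255}]' >/dev/null; python3 -c "
from h import *
fs()"
python3 -m inch '[{"xyz":[0,0,0],"turn":[0,0,0],"claw":112},{"xyz":[0,0,0],"turn":[0,0,0],"claw":112},{"xyz":[0,0,0],"turn":[0,0,0],"claw":112},{"xyz":[0,0,0],"turn":[0,0,0],"claw":112},{"xyz":[0,0,-0.1],"turn":[0,0,0],"claw":112},{"xyz":[0,0,-0.4],"turn":[0,0,0],"claw":112},{"xyz":[0,0,-0.8],"turn":[0,0,0],"claw":112},{"xyz":[0,0,-0.9],"turn":[0,0,0],"claw":112}]'
python3 -m inch '[{"xyz":[0,0.4,-0.3],"turn":[0,0,0],"claw":112},{"xyz":[0,0.8,-0.5],"turn":[0,0,0],"claw":112},{"xyz":[0,1,-0.7],"turn":[0,0,0],"claw":112},{"xyz":[-0.3,1,-0.7],"turn":[0,0,0],"claw":112},{"xyz":[-0.5,1,-0.7],"turn":[0,0,0],"claw":112},{"xyz":[-0.5,1,-0.7],"turn":[0,0,0],"claw":112}]'
cat >> h.py <<'E'
def lane(seat,L):
    off={"top":np.array([.4,1.4 if L else 1.6,.64]),"side":np.array([-1.3,-1.8,-1.84])}
    A=[]
    for c,(r0,r1,c0,c1) in (('side',(120,210,215,341)),('top',(150,260,70,224))):
        im,d=cams.capture(c); A.append(cv2.resize(im[r0:r1,c0:c1],(400,286),interpolation=cv2.INTER_CUBIC))
        P,px=cloud(c,d); q=(P-seat)@S0*1000-off[c]; col=im[px[:,1],px[:,0]].astype(int)
        k=q[(abs(q[:,0])<90)&(abs(q[:,1])<25)&(q[:,2]>8)&(q[:,2]<20)]
        m=abs(k[:,0])<25
        if m.sum()>10: print(c,"mid y",np.percentile(k[m,1],[2,98]).round(1),"n",m.sum())
        k=k[abs(k[:,1])<10]
        if len(k)>20:
            a,b=np.polyfit(k[:,0],k[:,2],1); print(c,len(k),"x",np.percentile(k[:,0],[0,1,99,100]).round(1),"top z0",b.round(2),"slope deg",np.degrees(a).round(2))
    return np.hstack(A)
E
python3 - <<'E'
from h import *
st()
cv2.imwrite('pics/l1.png',lane(SL,1))
E
```

```text
F seat frame [ 1.25 -1.36  4.22] M [-0.164  0.203  0.101]
time: 15.2
eef_pos: [0.5767, 0.3009, 0.165]
tcp_rot: [-2.975, -0.281, -0.804]
contact_force: [0.8, -0.7, 0.6]
grip_width: 0.563
time: 15.8
eef_pos: [0.5039, 0.1647, 0.2062]
tcp_rot: [-2.977, -0.28, -0.799]
contact_force: [0.7, 1.1, 0.5]
grip_width: 0.561
t 15.8 pos [0.5039 0.1647 0.2062] psi 10.8 z [ 0.492  0.092 -0.866] q [ 0.24  0.1   2.08 -0.07  0.43  1.69] F [0.71 1.1  0.52] M [ 0.012  0.243 -0.053] w 0.561
side mid y [-14.3  15.6] n 81
side 140 x [-74.6 -73.6  70.9  73.3] top z0 13.43 slope deg -0.08
top mid y [-14.   12.3] n 239
top 504 x [-73.9 -71.9  75.3  76.5] top z0 13.82 slope deg -0.06
```

View pics/l1.png

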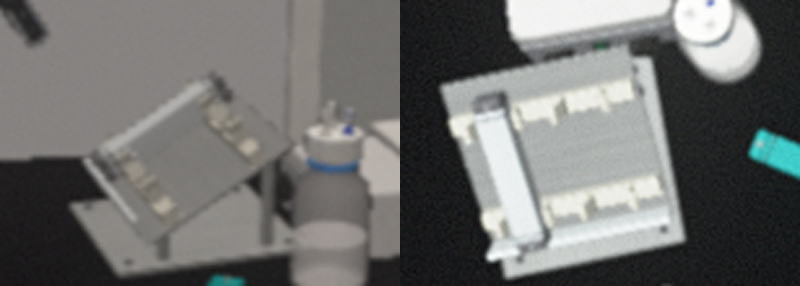

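The left bar lies in its lane with its top at 13.6 mm (14 expected), slope 0°, ends −74/+75 mm, and the bottle undisturbed. Now the far bar.

```bash

python3 -c "
from h import *
need([.5039,.1,.21],Rdown(61.9))"
```

```text
xyz [-0.103  0.533 -0.076] turn [ 0.076 -0.157 -0.277]
```

```bash

python3 -m inch '[{"xyz":[-0.05,0.2,-0.04],"turn":[0.076,-0.157,-0.277],"claw":112},{"xyz":[-0.1,0.5,-0.08],"turn":[0.076,-0.157,-0.277],"claw":112},{"xyz":[-0.1,0.53,-0.08],"turn":[0.076,-0.157,-0.277],"claw":112},{"xyz":[-0.1,0.53,-0.08],"turn":[0.076,-0.157,-0.277],"claw":112},{"xyz":[-0.1,0.53,-0.08],"turn":[0.076,-0.157,-0.277],"claw":112},{"xyz":[-0.1,0.53,-0.08],"turn":[0.076,-0.157,-0.277],"claw":112},{"xyz":[-0.1,0.53,-0.08],"turn":[0.076,-0.157,-0.277],"claw":112},{"xyz":[-0.1,0.53,-0.08],"turn":[0.076,-0.157,-0.277],"claw":112}]'
python3 -c "
from h import *
st();need([.5625,-.3205,.1],Rdown(61.9))"
```

```text
time: 16.7
eef_pos: [0.5056, 0.1007, 0.2111]
tcp_rot: [-2.689, -1.622, 0.004]
contact_force: [-0.5, 0.5, -0.1]
grip_width: 0.558
t 16.7 pos [0.5056 0.1007 0.2111] psi 62.2 z [-0.003 -0.001 -1.   ] q [ 0.11  0.28  1.73 -0.    1.13  0.59] F [-0.55  0.47 -0.05] M [ 0.071  0.079 -0.014] w 0.558
xyz [-2.882  2.059  0.928] turn [-0.001  0.001  0.002]
```

```bash

for i in 1 2 3; do python3 -m inch '[{"xyz":[-0.32,0.23,0],"turn":[0,0,0],"claw":112},{"xyz":[-0.64,0.46,0],"turn":[0,0,0],"claw":112},{"xyz":[-0.96,0.686,0],"turn":[0,0,0],"claw":112},{"xyz":[-0.96,0.686,0],"turn":[0,0,0],"claw":112}]' >/dev/null; done
python3 - <<'E'
from h import *
st();need([.5625,-.3205,.05],Rdown(61.9))
im,d=cams.capture('side')
for r in masks_of('side','bar_b'):
    P,_=cloud('side',d,r['pixels']); m=np.median(P,0)
    if m[1]<-.25:
        t=P[abs(P[:,2]-.026)<.006]; print(r['bbox'],cv2.minAreaRect(np.float32(t[:,:2]*1000)))
E
```

```text
t 17.9 pos [ 0.5647 -0.3329  0.2119] psi 61.6 z [ 0.001 -0.004 -1.   ] q [-0.6   0.54  1.35 -0.    1.25 -0.11] F [0.22 0.58 0.56] M [ 0.023 -0.021  0.037] w 0.558
xyz [ 0.087 -0.069  1.349] turn [ 0.001  0.001 -0.002]
[256.5, 278.4, 297.5, 334.7] ((562.978271484375, -322.85382080078125), (151.30332946777344, 27.8613224029541), 61.8240852355957)
```

```bash

python3 -m inch '[{"xyz":[0.087,-0.069,0.3],"turn":[0,0,0],"claw":112},{"xyz":[0.087,-0.069,0.6],"turn":[0,0,0],"claw":112},{"xyz":[0.087,-0.069,0.9],"turn":[0,0,0],"claw":112},{"xyz":[0.087,-0.069,1],"turn":[0,0,0],"claw":112},{"xyz":[0.087,-0.069,1],"turn":[0,0,0],"claw":112}]'
python3 -c "
from h import *
st();need([.5625,-.3205,-.019],Rdown(61.9))"
```

```text
time: 18.5
eef_pos: [0.5622, -0.3143, 0.0911]
tcp_rot: [-2.695, -1.614, 0.003]
contact_force: [-0.7, 0.2, -0.1]
grip_width: 0.558
t 18.5 pos [ 0.5622 -0.3143  0.0911] psi 61.8 z [-0.002 -0.001 -1.   ] q [-0.58  0.65  1.48 -0.    1.01 -0.09] F [-0.69  0.17 -0.08] M [0.021 0.004 0.038] w 0.558
xyz [-0.043  0.028  0.917] turn [-0.     0.001 -0.   ]
```

```bash

python3 -m inch '[{"xyz":[-0.043,0.028,0.2],"turn":[0,0,0],"claw":112},{"xyz":[-0.043,0.028,0.4],"turn":[0,0,0],"claw":112},{"xyz":[-0.043,0.028,0.5],"turn":[0,0,0],"claw":112},{"xyz":[-0.043,0.028,0.5],"turn":[0,0,0],"claw":112}]'
python3 -c "
from h import *
need([.5625,-.3205,-.019],Rdown(61.9))"
python3 -m inch '[{"xyz":[0,0,0.15],"turn":[0,0,0],"claw":112},{"xyz":[0,0,0.25],"turn":[0,0,0],"claw":112},{"xyz":[0,0,0.33],"turn":[0,0,0],"claw":112},{"xyz":[0,0,0.33],"turn":[0,0,0],"claw":112}]'
python3 -c "
from h import *
st();need([.5625,-.3205,-.019],Rdown(61.9))
im,d=cams.capture('side')
cv2.imwrite('pics/g3.png',cv2.resize(im[210:360,210:390],None,fx=3.2,fy=3.2,interpolation=cv2.INTER_CUBIC))"
```

```text
time: 18.9
eef_pos: [0.5627, -0.32, 0.0312]
tcp_rot: [-2.694, -1.614, 0.004]
contact_force: [-0.1, 0.1, -0.7]
grip_width: 0.56
xyz [-0.004  0.001  0.418] turn [-0.001  0.    -0.   ]
time: 19.3
eef_pos: [0.5619, -0.3195, -0.01]
tcp_rot: [-2.692, -1.613, 0.005]
contact_force: [-0.7, -1.2, 1.4]
grip_width: 0.555
t 19.3 pos [ 0.5619 -0.3195 -0.01  ] psi 61.9 z [-0.004  0.001 -1.   ] q [-0.59  0.79  1.51 -0.    0.85 -0.1 ] F [-0.66 -1.24  1.35] M [-0.027  0.02  -0.009] w 0.555
xyz [-0.004  0.009  0.075] turn [-0.001  0.    -0.   ]
```

View pics/g3.png

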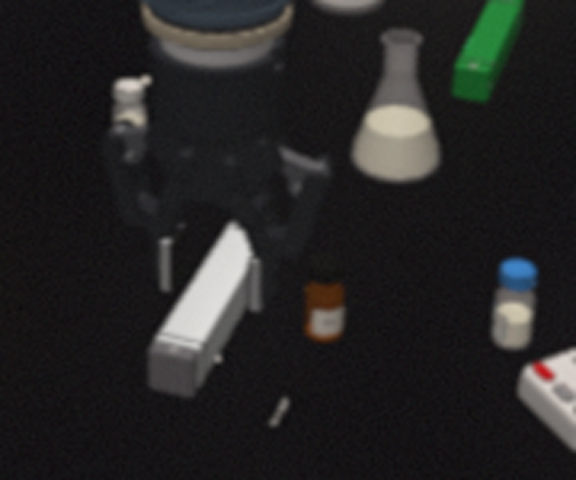

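The fingers straddle the far bar (left (165,265), right (255,285)), and the amber vial at (325,310) is clear. I'll go down 9 mm, grip and lift, then read the moment.

```bash

python3 -m inch '[{"xyz":[-0.004,0,0.075],"turn":[0,0,0],"claw":112},{"xyz":[-0.004,0,0.075],"turn":[0,0,0],"claw":112},{"xyz":[-0.004,0,0.075],"turn":[0,0,0],"claw":255},{"xyz":[-0.004,0,0.075],"turn":[0,0,0],"claw":255},{"xyz":[-0.004,0,0.075],"turn":[0,0,0],"claw":255},{"xyz":[-0.004,0,0.075],"turn":[0,0,0],"claw":255},{"xyz":[-0.004,0,0.075],"turn":[0,0,0],"claw":255}]'
python3 -c "
from h import *
st()"
python3 -m inch '[{"xyz":[0,0,-0.2],"turn":[0,0,0],"claw":255},{"xyz":[0,0,-0.4],"turn":[0,0,0],"claw":255},{"xyz":[0,0,-0.6],"turn":[0,0,0],"claw":255},{"xyz":[0,0,-0.8],"turn":[0,0,0],"claw":255},{"xyz":[0,0,-0.8],"turn":[0,0,0],"claw":255},{"xyz":[0,0,-0.8],"turn":[0,0,0],"claw":255}]'
python3 -c "
from h import *
st()
for i in range(3): cams.capture('top'); st()
"
```

```text
time: 20.05
eef_pos: [0.5623, -0.3204, -0.0177]
tcp_rot: [-2.694, -1.614, 0.004]
contact_force: [-0.1, 0.5, 2.4]
grip_width: 0.312
t 20.05 pos [ 0.5623 -0.3204 -0.0177] psi 61.9 z [-0.003 -0.    -1.   ] q [-0.59  0.8   1.51 -0.    0.83 -0.1 ] F [-0.13  0.47  2.44] M [0.003 0.014 0.032] w 0.312
time: 20.65
eef_pos: [0.5621, -0.3201, 0.0772]
tcp_rot: [-2.693, -1.613, 0.005]
contact_force: [-0.1, -0.2, -5.1]
grip_width: 0.312
t 20.65 pos [ 0.5621 -0.3201  0.0772] psi 61.9 z [-0.004  0.001 -1.   ] q [-0.59  0.67  1.48 -0.    1.   -0.1 ] F [-0.12 -0.22 -5.13] M [ 0.178 -0.03  -0.017] w 0.312
t 20.7 pos [ 0.5617 -0.3198  0.0765] psi 61.9 z [-0.005  0.001 -1.   ] q [-0.59  0.67  1.48 -0.    1.   -0.1 ] F [ 0.14  0.54 -4.29] M [ 0.22  -0.082 -0.02 ] w 0.313
t 20.75 pos [ 0.5616 -0.3198  0.0763] psi 61.9 z [-0.005  0.002 -1.   ] q [-0.59  0.67  1.48 -0.    1.   -0.1 ] F [-0.86 -0.61 -4.79] M [ 0.145 -0.095  0.014] w 0.313
t 20.8 pos [ 0.5617 -0.3198  0.0764] psi 61.9 z [-0.005  0.002 -1.   ] q [-0.59  0.67  1.48 -0.    1.   -0.1 ] F [-0.22 -0.17 -5.25] M [ 0.099 -0.114 -0.037] w 0.314
```

The moment is ≈(+0.16, −0.08) N m, so the heavy end is again at tool −x. I'll use the same orientation, into the right lane.

```bash

python3 -m inch '[{"xyz":[0,0,-0.4],"turn":[0,0,0],"claw":255},{"xyz":[0,0,-0.8],"turn":[0,0,0],"claw":255},{"xyz":[0,0,-1],"turn":[0,0,0],"claw":255},{"xyz":[0,0,-1],"turn":[0,0,0],"claw":255}]' >/dev/null
for i in 1 2 3 4; do python3 -m inch '[{"xyz":[0.3,-0.14,-0.05],"turn":[0,0,0],"claw":255},{"xyz":[0.6,-0.28,-0.05],"turn":[0,0,0],"claw":255},{"xyz":[0.9,-0.4,-0.05],"turn":[0,0,0],"claw":255},{"xyz":[0.97,-0.45,-0.05],"turn":[0,0,0],"claw":255}]' >/dev/null; done
python3 -c "
from h import *
st(); pre(SR,[4,0,90],1,[2,.4,-30.5])"
```

```text
t 22.8 pos [0.5892 0.2031 0.2147] psi 62.4 z [-0.012  0.003 -1.   ] q [0.25 0.48 1.43 0.01 1.24 0.73] F [-0.53  0.04 -4.9 ] M [ 0.129 -0.049 -0.   ] w 0.313
xyz [0.201 0.032 0.559] turn [-0.078  0.158  0.279]
```

```bash

python3 -m inch '[{"xyz":[0.2,0.03,0],"turn":[-0.078,0.158,0.279],"claw":255},{"xyz":[0.2,0.03,0],"turn":[-0.078,0.158,0.279],"claw":255},{"xyz":[0.2,0.03,0],"turn":[-0.078,0.158,0.279],"claw":255},{"xyz":[0.2,0.03,0.1],"turn":[-0.078,0.158,0.279],"claw":255},{"xyz":[0.2,0.03,0.1],"turn":[-0.078,0.158,0.279],"claw":255},{"xyz":[0.2,0.03,0.25],"turn":[-0.078,0.158,0.279],"claw":255},{"xyz":[0.2,0.03,0.5],"turn":[-0.078,0.158,0.279],"claw":255},{"xyz":[0.2,0.03,0.56],"turn":[-0.078,0.158,0.279],"claw":255}]' >/dev/null
python3 -c "
from h import *
st(); pre(SR,[4,0,90],1,[2,.4,-30.5]); pre(SR,[4,0,25],1,[2,.4,-30.5])"
```

```text
t 23.6 pos [0.5998 0.2212 0.1429] psi 10.6 z [ 0.488  0.091 -0.868] q [ 0.31  0.39  1.88 -0.17  0.36  1.84] F [-0.19 -0.28 -4.61] M [-0.107  0.506 -0.01 ] w 0.314
xyz [ 0.045 -0.009 -0.019] turn [ 0.     0.001 -0.001]
xyz [ 0.047 -0.01   0.523] turn [ 0.     0.001 -0.001]
```

```bash

python3 -m inch '[{"xyz":[0.047,-0.01,0.2],"turn":[0,0,0],"claw":255},{"xyz":[0.047,-0.01,0.4],"turn":[0,0,0],"claw":255},{"xyz":[0.047,-0.01,0.52],"turn":[0,0,0],"claw":255},{"xyz":[0.047,-0.01,0.52],"turn":[0,0,0],"claw":255}]' >/dev/null
python3 - <<'E'
from h import *
B=[2,.4,-30.5]
st(); fs(); pre(SR,[4,0,25],1,B);pre(SR,[4,0,4],1,B)
A=[]
seat={"top":np.array([.4,1.6,.64]),"side":np.array([-1.3,-1.5,-1.84])}
for c,(r0,r1,c0,c1) in (('side',(120,190,215,313)),('top',(150,250,70,210))):
    im,d=cams.capture(c); A.append(cv2.resize(im[r0:r1,c0:c1],(400,286),interpolation=cv2.INTER_CUBIC))
    P,px=cloud(c,d); q=(P-SR)@S0*1000-seat[c]; col=im[px[:,1],px[:,0]].astype(int)
    for nm,lo,hi in(("low",-72,-30),("high",30,72)):
        k=q[(q[:,0]>lo)&(q[:,0]<hi)&(abs(q[:,1])<30)&(q[:,2]>34)&(q[:,2]<46)&(col.max(1)>100)]
        if len(k)>5: print(c,nm,len(k),np.percentile(k[:,1],[2,50,98]).round(1),"z",np.median(k[:,2]).round(1))
    k=q[(abs(q[:,0])<100)&(abs(q[:,1])<12)&(q[:,2]>34)&(q[:,2]<46)&(col.max(1)>60)]; print(c,"x",np.percentile(k[:,0],[0,1,99,100]).round(1))
cv2.imwrite('pics/p3.png',np.hstack(A))
E
```

```text
t 24.0 pos [0.6338 0.2271 0.088 ] psi 10.6 z [ 0.483  0.089 -0.871] q [ 0.3   0.54  1.82 -0.21  0.29  1.87] F [ 0.1  -1.05 -3.73] M [-0.135  0.569  0.023] w 0.31
F seat frame [-1.95 -1.05 -3.18] M [-0.011  0.584  0.033]
xyz [ 0.024 -0.013 -0.018] turn [ 0.001  0.003 -0.001]
xyz [ 0.025 -0.014  0.157] turn [ 0.001  0.003 -0.001]
side low 64 [-17.2  -4.8  14. ] z 37.3
side high 59 [-17.6  -4.1  12. ] z 37.0
side x [-73.4 -72.4  73.1  74.5]
top low 6 [-14.8 -13.8 -11.8] z 39.0
top high 226 [-16.6  -2.7  11.2] z 38.2
top x [-56.4  -5.   76.6  77.7]
```

View pics/p3.png

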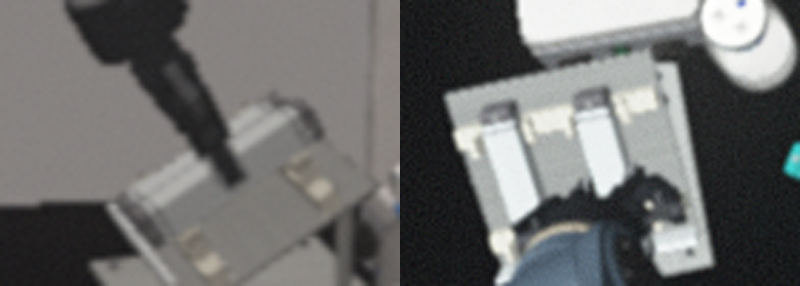

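The second bar hangs parallel over the right lane, centred within about 2 mm in y, with the left bar undisturbed at (510,170). I'll correct and descend.

```bash

python3 -m inch '[{"xyz":[0.028,-0.017,0.03],"turn":[0,0,0],"claw":255},{"xyz":[0.028,-0.017,0.08],"turn":[0,0,0],"claw":255},{"xyz":[0.028,-0.017,0.12],"turn":[0,0,0],"claw":255},{"xyz":[0.028,-0.017,0.16],"turn":[0,0,0],"claw":255},{"xyz":[0.028,-0.017,0.16],"turn":[0,0,0],"claw":255}]' >/dev/null
python3 -c "
from h import *
fs(); pre(SR,[4,0,0],1,[2,.4,-30.5])"
python3 -m inch '[{"xyz":[0,0.004,0.01],"turn":[0,0,0],"claw":255},{"xyz":[0,0.004,0.02],"turn":[0,0,0],"claw":255},{"xyz":[0,0.004,0.02],"turn":[0,0,0],"claw":255}]' >/dev/null
python3 -c "
from h import *
fs(); pre(SR,[4,0,0],1,[2,.4,-30.5])"
```

```text
F seat frame [-1.96 -1.13 -3.33] M [-0.046  0.481  0.025]
xyz [-0.014  0.008  0.043] turn [ 0.001  0.002 -0.001]
F seat frame [-2.01  0.1  -3.8 ] M [ 0.029  0.524 -0.052]
xyz [-0.014  0.004  0.022] turn [ 0.001  0.002 -0.001]
```

```bash

for i in 1 2 3; do python3 -m inch '[{"xyz":[0,0,0.006],"turn":[0,0,0],"claw":255},{"xyz":[0,0,0.01],"turn":[0,0,0],"claw":255}]' >/dev/null
python3 -c "
from h import *
fs()"; done; python3 -c "
from h import *
pre(SR,[4,0,0],1,[2,.4,-30.5])"
```

```text
F seat frame [-1.97  1.21 -3.27] M [-0.011  0.5    0.063]
F seat frame [-1.99 -0.86 -4.02] M [ 0.029  0.483 -0.002]
F seat frame [-5.07 -0.54 12.08] M [-0.008  0.897  0.041]
xyz [-0.014  0.004 -0.005] turn [ 0.001  0.002 -0.001]
```

Contact on the rails. I'll back off about 1 mm and slide to the stop.

```bash

python3 -m inch '[{"xyz":[0,0,-0.01],"turn":[0,0,0],"claw":255},{"xyz":[-0.015,0,-0.01],"turn":[0,0,0],"claw":255},{"xyz":[-0.032,0,-0.01],"turn":[0,0,0],"claw":255},{"xyz":[-0.032,0,-0.01],"turn":[0,0,0],"claw":255}]' >/dev/null; python3 -c "
from h import *
fs();pre(SR,[0,0,0],1,[2,.4,-30.5])"
for i in 1 2 3; do python3 -m inch '[{"xyz":[-0.005,0,0],"turn":[0,0,0],"claw":255},{"xyz":[-0.009,0,0],"turn":[0,0,0],"claw":255}]' >/dev/null
python3 -c "
from h import *
fs();pre(SR,[0,0,0],1,[2,.4,-30.5])"; done
```

```text
F seat frame [-2.73  0.22 -5.33] M [ 0.012  0.506 -0.043]
xyz [-0.011  0.004  0.004] turn [ 0.001  0.003 -0.001]
F seat frame [ 0.06 -0.46 -2.48] M [-0.067  0.123  0.103]
xyz [-0.005  0.004  0.004] turn [ 0.001  0.002 -0.001]
F seat frame [ 2.75 -1.33 -2.44] M [-0.175 -0.432  0.069]
xyz [-0.005  0.004  0.006] turn [ 0.001  0.002 -0.001]
F seat frame [ 4.25 -1.83 -3.18] M [-0.159 -0.65   0.172]
xyz [-0.005  0.005  0.008] turn [ 0.001  0.001 -0.001]
```

```bash

python3 -m inch '[{"xyz":[-0.002,0,0.005],"turn":[0,0,0],"claw":255},{"xyz":[-0.002,0,0.01],"turn":[0,0,0],"claw":255},{"xyz":[-0.002,0,0.012],"turn":[0,0,0],"claw":255}]' >/dev/null; python3 -c "
from h import *
fs()"
python3 -m inch '[{"xyz":[0,0,0],"turn":[0,0,0],"claw":112},{"xyz":[0,0,0],"turn":[0,0,0],"claw":112},{"xyz":[0,0,0],"turn":[0,0,0],"claw":112},{"xyz":[0,0,0],"turn":[0,0,0],"claw":112},{"xyz":[0,0,-0.1],"turn":[0,0,0],"claw":112},{"xyz":[0,0,-0.4],"turn":[0,0,0],"claw":112},{"xyz":[0,0,-0.8],"turn":[0,0,0],"claw":112},{"xyz":[0,0,-0.9],"turn":[0,0,0],"claw":112}]'
python3 -m inch '[{"xyz":[0,0.4,-0.3],"turn":[0,0,0],"claw":112},{"xyz":[0,0.8,-0.5],"turn":[0,0,0],"claw":112},{"xyz":[0,1,-0.5],"turn":[0,0,0],"claw":112},{"xyz":[-0.3,1,-0.5],"turn":[0,0,0],"claw":112},{"xyz":[-0.3,1,-0.5],"turn":[0,0,0],"claw":112},{"xyz":[-0.3,1,-0.5],"turn":[0,0,0],"claw":112}]'
python3 - <<'E'
from h import *
st()
print("left");lane(SL,1);print("right")
cv2.imwrite('pics/l2.png',lane(SR,0))
for c in("side","top"):
    for n in ["amber_vial_center","white_vial_center","flask_center","cap_bottle_center"]:
        print(c,n,[(np.round(r["xy"],1).tolist(),round(r["p"],2)) for r in pinpoint(c,n)][:1])
E
```

```text
F seat frame [ 3.54 -0.26 -1.14] M [-0.001 -0.191  0.056]
time: 27.6
eef_pos: [0.5912, 0.2219, 0.1658]
tcp_rot: [-2.974, -0.276, -0.801]
contact_force: [0.6, 1.1, -0.1]
grip_width: 0.562
time: 28.2
eef_pos: [0.5527, 0.0925, 0.1997]
tcp_rot: [-2.975, -0.275, -0.801]
contact_force: [-0.2, 0.2, 1.5]
grip_width: 0.561
t 28.2 pos [0.5527 0.0925 0.1997] psi 10.5 z [ 0.493  0.093 -0.865] q [0.05 0.17 2.03 0.17 0.43 1.3 ] F [-0.25  0.22  1.54] M [-0.031  0.177 -0.01 ] w 0.561
left
side mid y [-16.   13.1] n 84
side 143 x [-74.4 -73.3  70.3  72.5] top z0 13.48 slope deg 0.37
top mid y [-13.7  12.9] n 243
top 510 x [-75.1 -71.7  75.1  76.5] top z0 13.78 slope deg -0.1
right
side mid y [-14.4  13.1] n 97
side 169 x [-74.8 -73.8  73.3  74.6] top z0 13.56 slope deg 0.07
top mid y [-12.6  12.3] n 236
top 528 x [-76.4 -73.8  75.1  76.2] top z0 13.89 slope deg -0.02
side amber_vial_center [([309.4, 304.9], 0.64)]
side white_vial_center [([249.8, 243.9], 0.69)]
side flask_center [([338.5, 238.7], 0.94)]
side cap_bottle_center []
top amber_vial_center [([381.5, 209.2], 0.62)]
top white_vial_center [([285.9, 249.0], 0.65)]
top flask_center [([304.0, 169.9], 0.57)]
top cap_bottle_center [([144.3, 207.0], 0.22)]
```

View pics/l2.png

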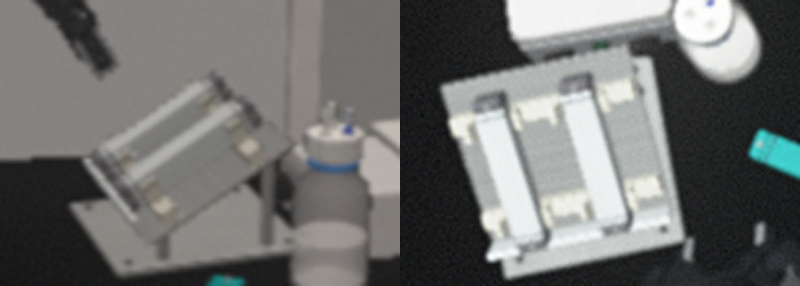

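```bash
python3 -c "
from cell import robot
print(robot.sign_off())"
```

```text
the job is handed in; nothing more can be done
None
```

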